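# Swap a worn trailer wheel for the front one of a gravity-feed lane

### The job

The boat-trailer wheel hanging in the steel bracket is worn: lift its spindle out of the two side-opening hooks and put the wheel in the open carton. Then take the front wheel from the sloped lane that holds wheels of the same width (not the slim ones), so that the next one rolls up to the lip, and hang it in the bracket: bring its spindle in through the open side of the hooks and lower it until it sits in the bottom of both throats. Let go of it and leave the slim wheels and everything else on the bench as they are.

Things in the scene. Friction and masses are not known exactly. Their poses are not given: they have to be found in the camera images.
- worn_center (a point): Worn black rubber wheel, 94 mm diameter, 44 mm wide, about 0.45 kg, hung in the bracket by its fixed steel spindle (14 mm diameter, 152 mm long, 54 mm sticking out on each side). Grip it across the 44 mm on its flat sides, above the spindle. Point at its centre; own y along the spindle (level), own x and z point anywhere.
- wide0_center (a point): New wheel at the front of the wide-wheel lane: black rubber, 100 mm diameter, 44 mm wide, about 0.45 kg, same spindle as the worn one. Grip it across the 44 mm on its flat sides, on a radius, between rim and spindle. Point at its centre; own y along the spindle (level), own x and z point anywhere.
- wide1_center (a point): Second new wheel in that lane, same as the front one, 100 mm behind it, with a third 100 mm behind this one; rolls forward to the lip by itself when the front one is taken. Point at its centre; own y along the spindle (level), own x and z point anywhere.
- wide_lane_front (a point): Centre of the front wheel's resting place in the wide-wheel lane, 115 mm above the table. Own x level, up the lane away from the robot; y across it; z up. The lane is a tray 158 mm wide inside, rising 0.14 rad; floor 50 mm below the wheel centres, side walls up to 6 mm above them. The two lanes are alike and may stand either way round.
- wide_lane_lip (a point): Middle of the top edge of the 30 mm high lip that holds the front wheel; the wheel touches it. Lift the wheel about 20 mm straight up to clear the lip, then draw it towards the robot, rising gently (up 34 mm in 85 mm) until out from under the shelf. Axes as the lane front.
- wide_lane_shelf (a point): Middle of the lower front edge of a fixed shelf over the lane, 100 mm above and 5 mm nearer the robot than the front wheel's centre; it goes back 105 mm and bears cartons up to 277 mm above the table. So reach the front wheel with the tool leaning back to the robot by 30 to 45 degrees, a finger on each flat side. Axes as the lane front.
- slim_lane_front (a point): Resting place of the front wheel's centre in the other lane, of the same build with the same shelf, which holds two slim wheels. Axes as for the wide lane.
- slim0_center (a point): Front wheel of the other lane: 100 mm diameter but only 20 mm wide, spindle as above; leave alone. Point at its centre; own y along the spindle (level), own x and z point anywhere.
- slim1_center (a point): Second slim wheel, 100 mm behind the first; leave alone. Point at its centre; own y along the spindle (level), own x and z point anywhere.
- bracket_seat (a point): Where the centre of a hung wheel sits, midway between the two hooks of the fixed steel bracket, 125 mm above the table. Own x away from the robot, into the hooks; y along the spindle; z up. Hooks: upright cheeks 6 mm thick, inner faces at y = +-60 mm, x -30 to +45 mm, tops 53 mm above. Throats: x -11 to +11 mm, bottom 7 mm below this point.
- bracket_mouth (a point): Middle of the hooks' mouths, which open to -x: 30 mm in front of the seat and 24 mm above it, axes as the seat. The slot is 30 mm high (15 up to the jaw, 15 down to the front lip), so a spindle goes in or out level, its axis within 8 mm of this height. It drops 24 mm into the throat behind the 19 mm long lip; the jaw bars it from above.
- crate_floor (a point): Centre of the inner floor (6 mm above the table) of the open carton, fixed, inside 138 mm along its x by 188 mm along its y, walls up to 79 mm above this point. The wheel fits in standing on its tyre, spindle along the carton's y.
- spanner: Loose open-ended spanner, 170 mm, flat on the table; leave alone. Origin under it.
- driver: Loose screwdriver, 190 mm, on the table; leave alone. Origin under it.
- parts_tray: Small black open tray 90 x 110 x 50 mm near the robot; leave alone. Origin at centre of its underside.
- oil: Black oil bottle, 68 mm diameter, 170 mm tall; leave alone. Origin at centre of its underside.
- tin: Metal tin, 84 mm diameter, 90 mm tall; leave alone. Origin at centre of its underside.

How it is judged:
On the way, in this order (a step that is already met when the one before it is completed fails the run):
1. the worn wheel is in the carton, let go (x of worn_center in the frame of crate_floor between -0.07 and 0.07 m and y of worn_center in the frame of crate_floor between -0.06 and 0.06 m and z of worn_center in the frame of crate_floor between 0.02 and 0.062 m and contact force between the fingers and worn below 0.1 N), for 0.2 s.
2. the front wheel is out of the lane and the next one has rolled up to the lip (distance between wide0_center and wide_lane_front above 0.12 m and distance between wide1_center and wide_lane_front below 0.012 m), for 0.2 s.
3. the new wheel hangs in both throats, let go (x of wide0_center in the frame of bracket_seat between -0.008 and 0.008 m and y of wide0_center in the frame of bracket_seat between -0.012 and 0.012 m and z of wide0_center in the frame of bracket_seat between -0.006 and 0.006 m and angle between the y axis of wide0_center and the y axis of bracket_seat, either way round below 0.08 rad and contact force between the fingers and wide0 below 0.1 N), for 0.2 s.
At the end, for the whole second after the job is handed in: Worn wheel in the carton (centre 20-62 mm above its floor, within 70 mm in x, 60 mm in y); new wheel in the bracket (within 8 mm in x, 12 in y, 6 in z of the seat, spindle within 0.08 rad of its y); second wheel within 12 mm of the lane front; all below 30 mm/s (x of worn_center in the frame of crate_floor between -0.07 and 0.07 m and y of worn_center in the frame of crate_floor between -0.06 and 0.06 m and z of worn_center in the frame of crate_floor between 0.02 and 0.062 m and distance between wide1_center and wide_lane_front below 0.012 m and x of wide0_center in the frame of bracket_seat between -0.008 and 0.008 m and y of wide0_center in the frame of bracket_seat between -0.012 and 0.012 m and z of wide0_center in the frame of bracket_seat between -0.006 and 0.006 m and angle between the y axis of wide0_center and the y axis of bracket_seat, either way round below 0.08 rad and linear speed of each of worn, wide0, wide1 below 0.03 m/s); the robot touches nothing.
It fails at once if a slim wheel is moved by more than 25 mm (distance of any of slim0_center, slim1_center from where it was at the start of the episode above 0.025 m).
It fails at once if a bystander is moved by more than 30 mm (distance of any of spanner, driver, parts_tray, oil, tin from where it was at the start of the episode above 0.03 m).
It also fails if it takes over 72 s, if anything falls off the work surface, if the arm or the gripper's body presses on something with over 40 N, if the wrist force passes 120 N, or if a joint passes its speed limit or range.

### The arm

A 6-joint arm with a two-finger parallel gripper is mounted at the origin on the work surface. World frame = base frame: x ahead of the robot, y to its left, z up, the work surface at z = 0. Lengths are in m, angles in rad, forces in N, time in s.
With the tool pointing down it reaches from about 0.3 to 0.875 m from the base axis. Payload 6.4 kg.
Tool frame: the origin (TCP) lies midway between the tips of the shut fingers; the grasp point (between the pads) lies 19 mm behind it; y points along the fingers, x is the direction in which the jaws open and shut, and the axes are right-handed (so a half turn about y gives the same grasp; the last joint's range is limited). The gripper opens to 85 mm and grips with 20 to 120 N. Pads are 22 mm wide; open, the fingers measure 114 mm over their backs; the gripper's body (76 mm by 85 mm) begins 54 mm behind the grasp point. The pads swing forward as they close: fully open they stand 13 mm farther back than shut.
Start: joints at [1.024, 0.181, 1.607, -0, 1.354, -0.206], TCP at [0.192, 0.542, 0.231] pointing down, gripper open.
Joint ranges: [-2.99, 2.99], [-0.89, 2.07], [0.3, 2.58], [-1.14, 4.28], [0, 2.63], [-3.12, 3.12]. Speed limits (rad/s): [2.57, 2.57, 3.01, 3.14, 3.14, 3.14].

### API

Orientations are given as a unit quaternion [w, x, y, z].
In Python, from bench import ctrl gives the robot as it stands.
- The arm moves only by the tool step_arm, never from a script. Its argument "commands" is a list of rows, each a list of 7 numbers: the turn, a rotation vector about the tool's x, y, z in units of 6 degrees (1.0 is 6 degrees), then the shift along the tool's x, y, z in units of 30 mm (1.0 is 30 mm), then the opening, from 0 (shut) to 1 (fully open). A call has 1 to 10 rows; each row shifts and turns the commanded pose from where the row before left it, along the tool's axes as they then stand; what a row does not reach is not made up. A row lasts 1/10 s, in which the tool goes at most 50 mm and 8.59 degrees, less where a joint would pass 70% of its speed; a pose out of reach is approached as far as the arm can. A call with a number of a shift or a turn outside -1 to 1 is refused whole. A call with a gripper value outside its range is refused whole. The fingers move at their own pace and stop on an object; the grip force is fixed at half the most. Time passes only in rows, so rows that do not move let the fingers close. It gives the time, the measured TCP pose, the force and the opening at its end, in the units of the state.
- ctrl.get_obs(): the state, without advancing time (a new reading comes with each control period).
- ctrl.camera(name): name is "scene" or "top" or "wrist"; returns (picture, depth): 420x560x3 uint8, blue, green, red; 420x560 float32, m along the optical axis (not along the pixel's ray), 0 where there is no reading.
- ctrl.get_calibration(name): a dict with "intrinsics" (3x3 intrinsics, pixels), "R" (3x3) and "t" (3): a world point X has camera coordinates R X + t. Camera axes: x right, y down, z forward; pixel columns grow to the right and rows downward; lengths in m; the calibration is good to about 2 mm. The wrist camera is an equidistant fisheye: a pixel r from the principal point sees the ray r / f radians off the axis. A picture is of the moment at which its call begins: read the wrist's pose just before it. get_calibration takes no time and is no camera call; for the wrist camera it gives the pose at the moment of the call.
- ctrl.hand_in(): hands the job in, once; it reports no verdict.
Trained networks look in the newest picture that a camera, given by its name, has taken for a name from the list of things; names that differ only in an ending like _2 or _b are one class to them, and where a whole thing is asked for, a point or a joint stands for the part that bears it (a point fixed in the world has none). Each returns a list of dicts, best first, with "p" (0 to 1); they miss things now and then, are a little off and sometimes report something else, mostly with a low value. They report only what shows in the picture. A call takes as long as a camera call.
- ctrl.boxes_of(thing, camera): "point" ([x, y, z] in m, in the coordinates of the camera as it stood for that picture, good to about 4 mm: the middle of the surface that is visible of it).
- ctrl.silhouettes(thing, camera): "pixels" (420x560 bool, what is visible of it).
The state is a dict: "time_s": time; "q": joint angles; "dq": joint speeds; "joint_efforts": joint torques, N m; "eef_pos": TCP position; "eef_rot": TCP orientation; "wrist_force": force on the tool from outside, world axes, zero at the start; "torque": the same for the moment, N m; "opening": opening from 0.0 (shut) to 1.0 (fully open).
Only numpy, scipy, OpenCV 4.12 (cv2) and the standard library are available. Lean on these libraries where they do the work, as an engineer would, in place of code of your own. Each camera call takes 0.05 s, during which the arm holds its last target.

## Working session

There is one attempt and no reset: what is moved stays moved. The work goes in short steps, Python scripts to look and compute and a tool call to move; the robot and the scene stay as the last step left them, time stands still between calls to the robot, and variables do not carry over. Pictures are saved under pics/ and viewed, and the job is handed in when it is done.

Besides the shell and the picture viewer there is one more tool, called after "Call:" in YAML: its name, and indented under it one key for each argument. step_arm: Moves the arm, as the interface text tells. Its arguments: {"type":"object","properties":{"commands":{"type":"array"}},"required":["commands"]}

```bash
ls; mkdir -p pics
python3 - <<'E'
from bench import ctrl
import cv2
for n in ("scene","top"):
    p,d=ctrl.camera(n); cv2.imwrite(f"pics/{n}0.png",p)
    c=ctrl.get_calibration(n); print(n,c)
o=ctrl.get_obs(); print(o)
E
```

```text
pics
scene {'intrinsics': array([[406.31004062,   0.        , 277.35119266],
       [  0.        , 406.31004062, 203.4637488 ],
       [  0.        ,   0.        ,   1.        ]]), 'R': array([[-8.22290273e-01,  5.69067659e-01,  8.40811433e-04],
       [ 5.06192079e-01,  7.32109946e-01, -4.55833967e-01],
       [-2.60015935e-01, -3.74402225e-01, -8.90064429e-01]]), 't': array([ 0.43781292, -0.21490895,  1.39439281])}
top {'intrinsics': array([[494.61832006,   0.        , 286.03916075],
       [  0.        , 494.61832006, 208.22472944],
       [  0.        ,   0.        ,   1.        ]]), 'R': array([[-0.017447  , -0.99969387,  0.01754338],
       [-0.98064876,  0.01368741, -0.19529634],
       [ 0.19499643, -0.02061122, -0.98058736]]), 't': array([0.00272923, 0.57555288, 1.22941224])}
{'time_s': 0.1, 'q': array([ 1.02368310e+00,  1.81503628e-01,  1.60791522e+00, -1.35444454e-05,
        1.35380082e+00, -2.06300680e-01]), 'dq': array([-0.00056169, -0.001479  , -0.00337005, -0.00048745, -0.00202562,
        0.00058225]), 'joint_efforts': array([ 9.79752695e-04, -4.45877624e+01, -3.52238238e+01, -2.72619900e-04,
        4.11543195e-03, -4.19919775e-05]), 'eef_pos': array([0.19191555, 0.54149247, 0.23045002]), 'eef_rot': array([-0.57731567,  0.57778146,  0.40744131, -0.40849331]), 'wrist_force': array([-0.24152387,  0.06851568,  0.18159978]), 'torque': array([ 0.00395832,  0.01246351, -0.01296609]), 'opening': 0.9966851088287162}
```

View pics/scene0.png

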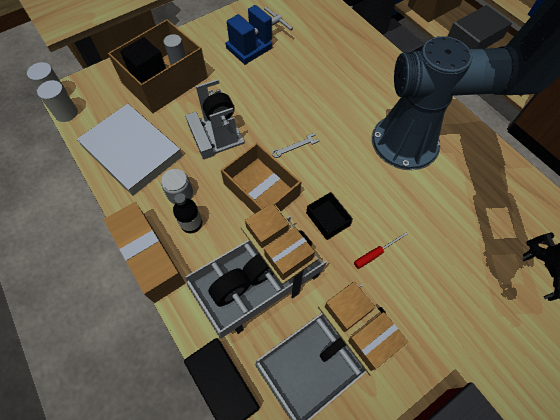

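View pics/top0.png

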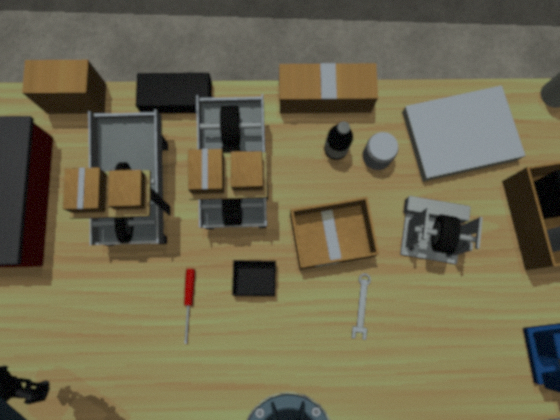

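```bash
cat > h.py <<'E'
import numpy as np, cv2
from bench import ctrl
from scipy.spatial.transform import Rotation as Ro
def rot(q): return Ro.from_quat([q[1],q[2],q[3],q[0]])
def cam2w(c,p): return c["R"].T@(np.asarray(p)-c["t"])
def cloud(c,d):
    v,u=np.mgrid[0:d.shape[0],0:d.shape[1]]
    K=c["intrinsics"]
    P=np.stack([(u-K[0,2])/K[0,0]*d,(v-K[1,2])/K[1,1]*d,d],-1)
    W=(P-c["t"])@c["R"]
    W[d<=0]=np.nan
    return W
E
python3 - <<'E'
from h import *
np.set_printoptions(precision=4,suppress=True)
for n in ("top","scene"):
    p,d=ctrl.camera(n); c=ctrl.get_calibration(n)
    np.savez(f"{n}0.npz",p=p,d=d)
    for t in ["worn_center","wide0_center","slim0_center","bracket_seat","bracket_mouth","crate_floor","wide_lane_front","wide_lane_lip","wide_lane_shelf","slim_lane_front","oil","tin","parts_tray","spanner","driver"]:
        for r in ctrl.boxes_of(t,n)[:3]: print(n,t,cam2w(c,r["point"]),round(r["p"],2))
print(ctrl.get_obs()["time_s"])
E
```

```text
top worn_center [ 0.485  -0.3801  0.1525] 0.9
top wide0_center [0.5588 0.1236 0.1456] 0.69
top slim0_center [0.5257 0.3832 0.1196] 0.83
top bracket_seat [ 0.5181 -0.3825  0.0529] 0.69
top bracket_seat [0.5577 0.1252 0.1463] 0.28
top bracket_mouth [ 0.5165 -0.3877  0.0509] 0.59
top bracket_mouth [0.6287 0.1311 0.2207] 0.44
top bracket_mouth [ 0.7196 -0.2557  0.09  ] 0.32
top crate_floor [ 0.5162 -0.1358  0.0078] 0.62
top crate_floor [ 0.5166 -0.3863  0.0502] 0.39
top crate_floor [0.3964 0.0848 0.0107] 0.22
top wide_lane_front [0.6317 0.1333 0.2208] 0.67
top wide_lane_lip [0.6313 0.1288 0.2275] 0.94
top wide_lane_shelf [0.6273 0.1279 0.2259] 0.87
top wide_lane_shelf [ 0.517  -0.3863  0.0518] 0.74
top slim_lane_front [0.6047 0.3921 0.127 ] 0.59
top oil [ 0.7399 -0.1435  0.1172] 0.64
top oil [0.6057 0.3913 0.1251] 0.59
top oil [0.7009 0.1257 0.1701] 0.27
top tin [ 0.7182 -0.2539  0.0914] 0.66
top parts_tray [0.3938 0.0831 0.0062] 0.74
top parts_tray [ 0.7197 -0.2549  0.0895] 0.59
top spanner [ 0.3108 -0.2028  0.0072] 0.74
top spanner [ 0.4862 -0.3838  0.1547] 0.68
top driver [0.3649 0.24
[... 381 characters left out ...]
61  0.0172] 0.95
scene crate_floor [0.6703 0.1612 0.1365] 0.53
scene crate_floor [ 0.4987 -0.3749  0.152 ] 0.3
scene wide_lane_front [0.6674 0.1633 0.1377] 0.75
scene wide_lane_lip [0.6709 0.1598 0.1357] 0.77
scene wide_lane_lip [ 0.3222 -0.1944  0.0058] 0.56
scene wide_lane_shelf [0.6687 0.1548 0.1341] 0.64
scene slim_lane_front [0.6586 0.404  0.1008] 0.85
scene oil [ 0.7563 -0.1241  0.1082] 0.58
scene oil [0.6677 0.1601 0.1382] 0.43
scene tin [ 0.7285 -0.2429  0.087 ] 0.66
scene parts_tray [0.3964 0.0834 0.0088] 0.82
scene spanner [ 0.3183 -0.1957  0.0036] 0.8
scene spanner [ 0.5314 -0.3387  0.0485] 0.62
scene spanner [0.6683 0.1667 0.1379] 0.56
scene driver [0.3748 0.2539 0.0221] 0.61
1.7
```

Run:
```python
from h import *
np.set_printoptions(precision=4,suppress=True)
z=np.load("top0.npz");p=z["p"]
a=cv2.resize(p[180:280,280:500],None,fx=3.6,fy=3.6,interpolation=cv2.INTER_CUBIC)
cv2.imwrite("pics/a1.png",cv2.convertScaleAbs(a,alpha=1.5))
a=cv2.resize(p[85:260,80:280],None,fx=3.4,fy=3.4,interpolation=cv2.INTER_CUBIC)
cv2.imwrite("pics/a2.png",cv2.convertScaleAbs(a,alpha=1.5))
p=np.load("scene0.npz")["p"]
a=cv2.resize(p[70:220,170:320],None,fx=4,fy=4,interpolation=cv2.INTER_CUBIC)
cv2.imwrite("pics/a3.png",cv2.convertScaleAbs(a,alpha=1.5))
```

```text
(no output)
```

View pics/a1.png

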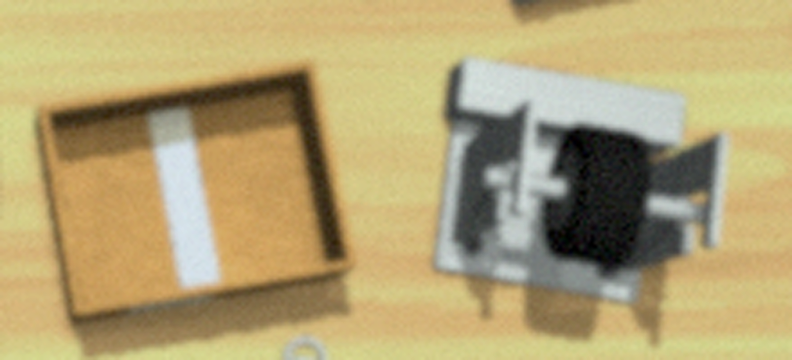

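View pics/a2.png

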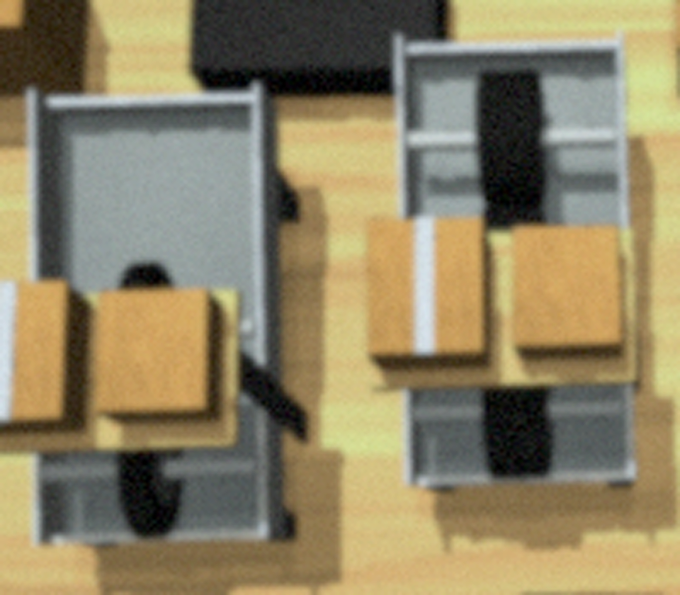

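View pics/a3.png

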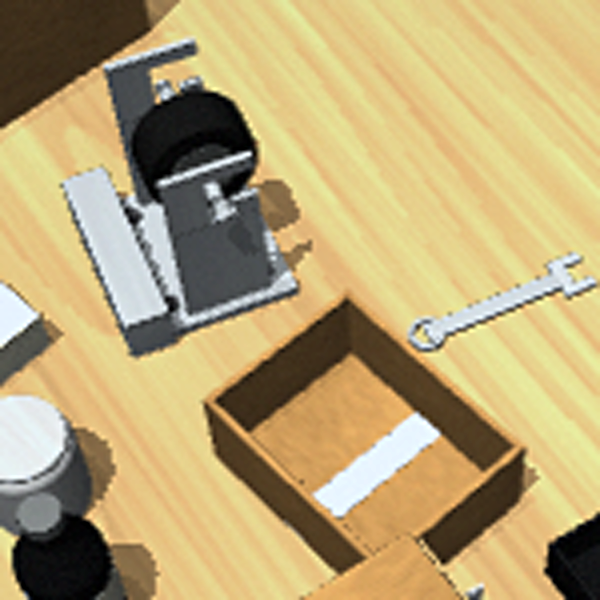

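```bash
cat > an.py <<'E'
from h import *
np.set_printoptions(precision=4,suppress=True)
CL={}
for n in ("top","scene"):
    z=np.load(f"{n}0.npz");c=ctrl.get_calibration(n)
    W=cloud(c,z["d"]);CL[n]=(W,z["p"].astype(int))
def sel(n,x,y,zz,extra=None):
    W,p=CL[n]
    m=(W[...,0]>x[0])&(W[...,0]<x[1])&(W[...,1]>y[0])&(W[...,1]<y[1])&(W[...,2]>zz[0])&(W[...,2]<zz[1])
    if extra is not None:m&=extra(p)
    return W[m]
def rect(P):
    r=cv2.minAreaRect((P[:,:2]*1000).astype(np.float32));return r
E
python3 - <<'E'
from an import *
for n in CL:
    print(n)
    T=sel(n,(.2,.45),(-.15,.0),(-.02,.02));print(" table z",np.median(T[:,2]))
    T=sel(n,(.4,.65),(-.27,.0),(.075,.1));print(" carton rim",len(T),rect(T),np.median(T[:,2]),np.percentile(T[:,2],[5,95]))
    T=sel(n,(.4,.65),(-.22,-.05),(.0,.012));print(" carton floor",len(T),rect(T),np.median(T[:,2]))
    T=sel(n,(.4,.65),(-.5,-.28),(.168,.19));print(" cheek tops",len(T),T[:,:].min(0),T.max(0))
    a=T[:,1]>-.385
    for m in(a,~a): 
        if m.sum()>3: print("  ",m.sum(),rect(T[m]),np.median(T[m],0))
    for lo,hi,nm in((.06,.16,"wide"),(.3,.48,"slim")):
        T=sel(n,(.5,.7),(lo-.05,hi+.08),(.255,.3));print(nm,"cartons",len(T),rect(T) if len(T)>3 else 0)
    for bl in ((.45,.62),(-.1,.1)),:
        pass
    blk=lambda p:p.sum(-1)<150
    for x,y,nm in (((.42,.58),(-.46,-.3),"worn"),((.46,.6),(.05,.2),"wide0"),((.65,.78),(.05,.2),"wide2"),((.45,.6),(.3,.5),"slim0")):
        T=sel(n,x,y,(.1,.21),blk);print(nm,len(T),rect(T) if len(T)>3 else 0,T[:,2].max() if len(T) else 0)
E
```

```text
top
 table z 0.0010028527585156342
 carton rim 773 ((508.97003173828125, -127.5133285522461), (150.46566772460938, 201.1101531982422), 8.752568244934082) 0.08525866359532233 [0.0776 0.0898]
 carton floor 4178 ((524.9744262695312, -134.8291015625), (169.72219848632812, 249.91452026367188), 89.90372467041016) 0.005685006704113279
 cheek tops 547 [ 0.4505 -0.4661  0.1681] [ 0.5474 -0.3221  0.1847]
   222 ((505.6972351074219, -358.79608154296875), (60.97477340698242, 75.0212631225586), 78.60818481445312) [ 0.4978 -0.3379  0.174 ]
   325 ((492.57183837890625, -422.0490417480469), (77.49281311035156, 75.5577621459961), 81.28063201904297) [ 0.4902 -0.4091  0.1727]
wide cartons 2658 ((623.0888671875, 129.4225311279297), (91.4196548461914, 162.74917602539062), 1.5553371906280518)
slim cartons 2875 ((582.8722534179688, 393.6200256347656), (90.8506088256836, 164.0255889892578), 1.2225849628448486)
worn 1101 ((490.4201354980469, -389.6344299316406), (131.28372192382812, 89.22613525390625), 77.0226058959961) 0.17762056991405542
wide0 520 ((552.969482421875, 129.09046936035156), (60.23800277709961
[... 1027 characters left out ...]
790283203), (90.56124877929688, 163.8343505859375), 1.1850907802581787)
slim cartons 3015 ((584.5732421875, 397.27294921875), (90.87486267089844, 162.73397827148438), 1.1415436267852783)
worn 770 ((495.8251953125, -383.7232666015625), (139.774658203125, 90.37557983398438), 79.06339263916016) 0.17949333078819954
wide0 61 ((538.7161865234375, 130.04769897460938), (156.2919921875, 34.522117614746094), 72.3550796508789) 0.15347362836562298
wide2 1145 ((719.2958984375, 121.51554870605469), (123.36235809326172, 137.4217071533203), 1.6252771615982056) 0.19510676860302767
slim0 26 ((496.8900146484375, 392.8373107910156), (15.858362197875977, 15.921183586120605), 76.8099365234375) 0.15750065391022483
```

Run:
```python
from an import *
from scipy.optimize import minimize
for n in CL:
    T=sel(n,(.4,.65),(-.5,-.28),(.168,.19),lambda p:p.sum(-1)>170)
    T=T[(T[:,1]>-.35)|(T[:,1]<-.425)]
    a=T[:,1]>-.385
    for m in(a,~a):
        Q=T[m]; r=cv2.minAreaRect((Q[:,:2]*1000).astype(np.float32)); l=cv2.fitLine((Q[:,:2]*1000).astype(np.float32),cv2.DIST_HUBER,0,.01,.01).ravel()
        print(n,len(Q),r,l,np.degrees(np.arctan2(l[1],l[0])))
    def f(v):
        x,y,t=v;c,s=np.cos(t),np.sin(t)
        d=T[:,:2]-[x,y];lx=d[:,0]*c+d[:,1]*s;ly=-d[:,0]*s+d[:,1]*c
        e=np.maximum(abs(lx-.0075)-.0375,0)**2+np.maximum(abs(abs(ly)-.063)-.003,0)**2*1
        e2=((abs(ly)-.063)**2)*.3
        # coverage
        return np.minimum(e+e2,2e-4).mean()
    best=min((minimize(f,[.5+dx,-.39,np.radians(g)],method="Nelder-Mead",options=dict(xatol=1e-6,fatol=1e-12,maxiter=3000)) for g in(-25,-15,-8,0,8) for dx in(-.02,0,.02)),key=lambda r:r.fun)
    x,y,t=best.x;c,s=np.cos(t),np.sin(t);d=T[:,:2]-[x,y];lx=d[:,0]*c+d[:,1]*s;ly=-d[:,0]*s+d[:,1]*c
    print(" fit",best.x,np.degrees(t),best.fun,"lx",np.percentile(lx,[2,98]))
    for sgn in(1,-1):
        m=ly*sgn>0; print("  ",sgn,np.percentile(lx[m],[1,50,99]),np.median(ly[m]),np.percentile(ly[m],[3,97]))
    blk=lambda p:p.sum(-1)<150
    Q=sel(n,(.42,.58),(-.46,-.3),(.135,.21),blk);d=Q[:,:2]-[x,y];lx=d[:,0]*c+d[:,1]*s;ly=-d[:,0]*s+d[:,1]*c
    k=(abs(ly)<.05);Q=Q[k];lx=lx[k];ly=ly[k];print("  worn ly",np.percentile(ly,[2,50,98]),"lx",np.percentile(lx,[2,98]),Q[:,2].max())
    k=abs(ly)<.018
    # circle fit
    A=np.c_[2*lx[k],2*Q[k,2],np.ones(k.sum())];b=lx[k]**2+Q[k,2]**2;s_=np.linalg.lstsq(A,b,rcond=None)[0];print("  circle",s_[:2],np.sqrt(s_[2]+s_[0]**2+s_[1]**2))
```

```text
top 123 ((510.9798889160156, -332.57757568359375), (7.483887672424316, 75.0212631225586), 78.60818481445312) [   0.9826   -0.1857  510.0669 -331.3791] -10.699554
top 134 ((487.31512451171875, -456.1190185546875), (7.985328674316406, 75.92676544189453), 78.7142562866211) [   0.9821   -0.1882  487.7264 -454.9176] -10.849877
 fit [ 0.4919 -0.3924 -0.1917] -10.983141957988547 1.476494201137231e-06 lx [-0.0298  0.0437]
   1 [-0.0301  0.0059  0.0439] 0.06342564800688567 [0.0593 0.0658]
   -1 [-0.0299  0.0085  0.0447] -0.06215637545894749 [-0.0669 -0.0596]
  worn ly [-0.0207  0.0047  0.0221] lx [-0.0444  0.0371] 0.17762056991405542
  circle [-0.0003  0.1282] 0.044930369156384646
scene 46 ((512.6578369140625, -331.0729675292969), (13.08056354522705, 72.78667449951172), 79.6114273071289) [   0.9825   -0.1862  516.9823 -329.0174] -10.729656
scene 43 ((488.7652282714844, -452.27093505859375), (10.542621612548828, 74.86563873291016), 77.44003295898438) [   0.9824   -0.1866  490.1321 -452.113 ] -10.755907
 fit [ 0.494  -0.3888 -0.2016] -11.548366761005665 2.8829804213695636e-06 lx [-0.0288  0.044 ]
   1 [-0.0285  0.0075  0.0424] 0.06308784419511142 [0.0588 0.0669]
   -1 [-0.0293  0.0104  0.045 ] -0.06277119984688628 [-0.0677 -0.0579]
  worn ly [-0.0194  0.012   0.0237] lx [-0.0415  0.0427] 0.17438496948131185
  circle [-0.      0.1273] 0.04394220165267753
```

```bash
cat >> h.py <<'E'
def Rtool(yaw,lean):
    """tool with x along +-(frame y rotated by yaw); y(approach) pointing forward&down: lean=angle from vertical, body back toward -x of frame"""
    fx=np.array([np.cos(yaw),np.sin(yaw),0]);fy=np.array([-np.sin(yaw),np.cos(yaw),0])
    ty=np.sin(lean)*fx+np.array([0,0,-np.cos(lean)])
    out=[]
    for s in(1,-1):
        tx=s*fy; out.append(np.c_[tx,ty,np.cross(tx,ty)])
    return out
def plan(pos,R=None):
    o=ctrl.get_obs();R0=rot(o["eef_rot"]).as_matrix()
    if R is None:R=R0
    rv=Ro.from_matrix(R0.T@R).as_rotvec(degrees=True)
    print("t",round(o["time_s"],2),"pos",o["eef_pos"].round(4),"turn deg",rv.round(2),"units",(rv/6).round(2))
    d=np.asarray(pos)-o["eef_pos"]
    print(" shift before turn, units",(R0.T@d/.03).round(2),"after turn",(R.T@d/.03).round(2))
    print(" force",o["wrist_force"].round(1),"open",round(o["opening"],3))
E
python3 - <<'E'
from h import *
print(rot(ctrl.get_obs()["eef_rot"]).as_matrix().round(3))
for R in Rtool(np.radians(-11),0): print(R.round(2)); plan([.493,-.391,.30],R)
E
```

```text
[[ 0.334 -0.    -0.942]
 [ 0.942 -0.     0.334]
 [-0.    -1.     0.   ]]
[[ 0.19  0.   -0.98]
 [ 0.98  0.    0.19]
 [ 0.   -1.    0.  ]]
t 1.7 pos [0.1922 0.5419 0.2313] turn deg [-0.   -8.53 -0.  ] units [-0.   -1.42 -0.  ]
 shift before turn, units [-25.96  -2.29 -19.84] after turn [-28.61  -2.29 -15.78]
 force [-0.8  0.2 -0.2] open 0.999
[[-0.19  0.    0.98]
 [-0.98  0.   -0.19]
 [-0.   -1.    0.  ]]
t 1.7 pos [0.1922 0.5419 0.2313] turn deg [  0.   171.47  -0.  ] units [ 0.   28.58 -0.  ]
 shift before turn, units [-25.96  -2.29 -19.84] after turn [28.61 -2.29 15.78]
 force [-0.8  0.2 -0.2] open 0.999
```

Call:
step_arm:
  commands:
    - [0,-0.71,0,0,0,0,1]
    - [0,-0.71,0,0,0,0,1]
    - [0,0,0,-1,-0.1,-0.55,1]
    - [0,0,0,-1,-0.1,-0.55,1]
    - [0,0,0,-1,-0.1,-0.55,1]
    - [0,0,0,-1,-0.1,-0.55,1]
    - [0,0,0,-1,-0.1,-0.55,1]
    - [0,0,0,-1,-0.1,-0.55,1]
    - [0,0,0,-1,-0.1,-0.55,1]
    - [0,0,0,-1,-0.1,-0.55,1]

```text
time_s: 2.7
eef_pos: [0.2761, 0.28, 0.2556]
eef_rot: [-0.545, 0.546, 0.45, -0.45]
wrist_force: [-0.2, -0.1, 0.7]
opening: 1.002
```

Call:
step_arm:
  commands:
    - [0,0,0,-1,-0.1,-0.55,1]
    - [0,0,0,-1,-0.1,-0.55,1]
    - [0,0,0,-1,-0.1,-0.55,1]
    - [0,0,0,-1,-0.1,-0.55,1]
    - [0,0,0,-1,-0.1,-0.55,1]
    - [0,0,0,-1,-0.1,-0.55,1]
    - [0,0,0,-1,-0.1,-0.55,1]
    - [0,0,0,-1,-0.1,-0.55,1]
    - [0,0,0,-1,-0.1,-0.55,1]
    - [0,0,0,-1,-0.1,-0.55,1]

```text
time_s: 3.7
eef_pos: [0.3808, -0.0463, 0.2857]
eef_rot: [-0.545, 0.546, 0.45, -0.449]
wrist_force: [0.7, 0.3, 1.1]
opening: 0.997
```

Run:
```python
from h import *
plan([.493,-.391,.30],Rtool(np.radians(-11),0)[0]);print(ctrl.get_obs()["q"].round(2))
```

```text
t 3.7 pos [ 0.3808 -0.0463  0.2857] turn deg [ 0.05 -0.03 -0.01] units [ 0.01 -0.   -0.  ]
 shift before turn, units [-10.56  -0.47  -5.87] after turn [-10.56  -0.48  -5.86]
 force [0.7 0.3 1.1] open 0.997
[-0.43 -0.33  1.97  0.    1.5  -1.81]
```

Call:
step_arm:
  commands:
    - [0,0,0,-1,-0.05,-0.55,1]
    - [0,0,0,-1,-0.05,-0.55,1]
    - [0,0,0,-1,-0.05,-0.55,1]
    - [0,0,0,-1,-0.05,-0.55,1]
    - [0,0,0,-1,-0.05,-0.55,1]
    - [0,0,0,-1,-0.05,-0.55,1]
    - [0,0,0,-1,-0.05,-0.55,1]
    - [0,0,0,-1,0,-0.55,1]
    - [0,0,0,-1,0,-0.55,1]
    - [0,0,0,-1,0,-0.55,1]

```text
time_s: 4.7
eef_pos: [0.4856, -0.3722, 0.2957]
eef_rot: [-0.546, 0.546, 0.45, -0.45]
wrist_force: [0.6, -0.4, -0.6]
opening: 0.998
```

Run:
```python
from h import *
p,d=ctrl.camera("top");cv2.imwrite("pics/t1.png",p[130:330,330:560].repeat(3,0).repeat(3,1));
plan([.493,-.391,.30],Rtool(np.radians(-11),0)[0])
c=ctrl.get_calibration("wrist");p,d=ctrl.camera("wrist");cv2.imwrite("pics/w1.png",p)
np.savez("w1.npz",p=p,d=d,**c);print(c)
plan([.493,-.391,.30],Rtool(np.radians(-11),0)[0])
for t in ["worn_center","bracket_seat"]:
    for r in ctrl.boxes_of(t,"wrist")[:2]: print(t,cam2w(c,r["point"]),round(r["p"],2))
```

```text
t 4.75 pos [ 0.4859 -0.3768  0.2949] turn deg [ 0.04 -0.17 -0.14] units [ 0.01 -0.03 -0.02]
 shift before turn, units [-0.42 -0.17 -0.32] after turn [-0.42 -0.17 -0.32]
 force [-2.8 -1.   0.6] open 0.997
{'intrinsics': array([[325.1922621 ,   0.        , 277.06894106],
       [  0.        , 325.1922621 , 207.3595293 ],
       [  0.        ,   0.        ,   1.        ]]), 'R': array([[ 0.19254497,  0.98128416, -0.00279763],
       [ 0.94295168, -0.18423286,  0.27730918],
       [ 0.27160369, -0.05603252, -0.96077666]]), 't': array([ 0.27733836, -0.58078783,  0.28781376])}
t 4.8 pos [ 0.4853 -0.3743  0.2947] turn deg [-0.03 -0.17 -0.03] units [-0.01 -0.03 -0.  ]
 shift before turn, units [-0.5  -0.18 -0.36] after turn [-0.5  -0.18 -0.36]
 force [-0.3  0.4 -0.8] open 1.0
worn_center [ 0.48578802 -0.38676245  0.16104352] 0.88
bracket_seat [ 0.50530784 -0.39304582  0.05118836] 0.6
```

View pics/w1.png

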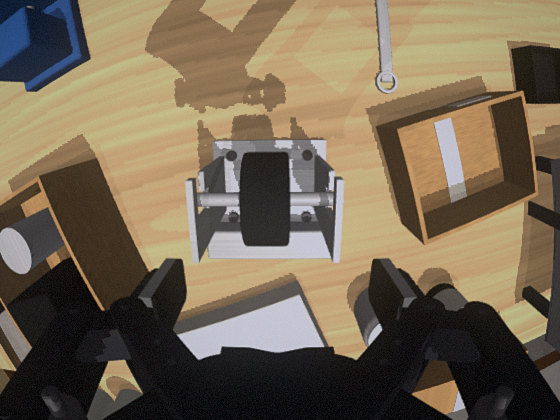

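View pics/t1.png

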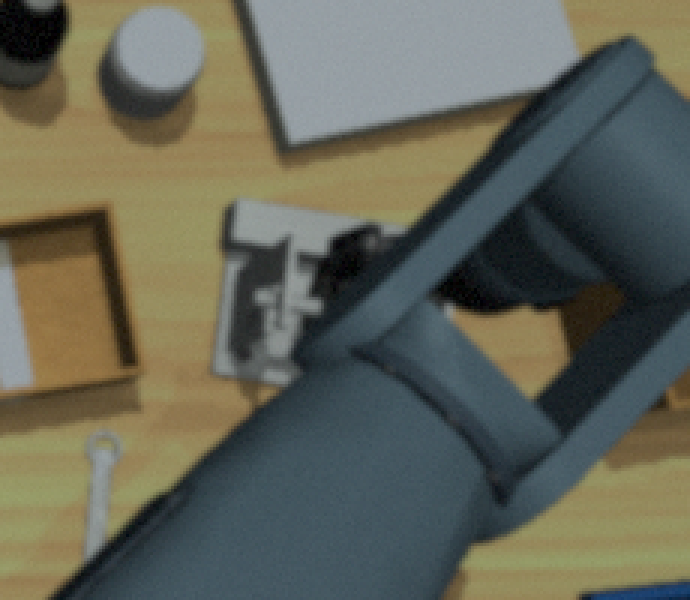

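```bash
cat >> h.py <<'E'
def fcloud(c,d):
    K=c["intrinsics"];v,u=np.mgrid[0:d.shape[0],0:d.shape[1]]
    x=(u-K[0,2])/K[0,0];y=(v-K[1,2])/K[1,1];r=np.hypot(x,y)+1e-9;t=np.tan(np.minimum(r,1.5))
    P=np.stack([x/r*t*d,y/r*t*d,d],-1)
    W=(P-c["t"])@c["R"];W[d<=0]=np.nan
    return W
def selW(W,p,x,y,z,extra=None):
    m=(W[...,0]>x[0])&(W[...,0]<x[1])&(W[...,1]>y[0])&(W[...,1]<y[1])&(W[...,2]>z[0])&(W[...,2]<z[1])
    if extra is not None:m&=extra(p.astype(int))
    return W[m]
def circ(a,b):
    s=np.linalg.lstsq(np.c_[2*a,2*b,np.ones(len(a))],a**2+b**2,rcond=None)[0];return s[:2],np.sqrt(s[2]+s[0]**2+s[1]**2)
from scipy.optimize import minimize
def fitbr(T):
    T=T[(T[:,1]>-.35)|(T[:,1]<-.425)]
    def f(v):
        x,y,t=v;c,s=np.cos(t),np.sin(t);d=T[:,:2]-[x,y];lx=d[:,0]*c+d[:,1]*s;ly=-d[:,0]*s+d[:,1]*c
        e=np.maximum(abs(lx-.0075)-.0375,0)**2+np.maximum(abs(abs(ly)-.063)-.003,0)**2+((abs(ly)-.063)**2)*.3
        return np.minimum(e,2e-4).mean()
    b=min((minimize(f,[.493+dx,-.39,np.radians(-11+g)],method="Nelder-Mead",options=dict(xatol=1e-6,fatol=1e-12,maxiter=3000)) for g in(-5,0,5) for dx in(-.02,0,.02)),key=lambda r:r.fun)
    x,y,t=b.x;c,s=np.cos(t),np.sin(t);d=T[:,:2]-[x,y];lx=d[:,0]*c+d[:,1]*s;ly=-d[:,0]*s+d[:,1]*c
    print("bracket",b.x,np.degrees(t),"cost",b.fun,len(T))
    for sg in(1,-1):
        m=ly*sg>0;print("  ",sg,"lx",np.percentile(lx[m],[1,99]),"ly",np.percentile(ly[m],[3,50,97]),"z",np.median(T[m,2]))
    return b.x
def loc(P,v):
    x,y,t=v;c,s=np.cos(t),np.sin(t);d=P[:,:2]-[x,y];return np.c_[d[:,0]*c+d[:,1]*s,-d[:,0]*s+d[:,1]*c,P[:,2]]
E
python3 - <<'E'
from h import *
np.set_printoptions(precision=4,suppress=True)
z=np.load("w1.npz");W=fcloud(z,z["d"]);p=z["p"]
T=selW(W,p,(.2,.4),(-.4,-.3),(-.02,.02));print("table",np.median(T[:,2]),len(T))
v=fitbr(selW(W,p,(.42,.58),(-.48,-.3),(.17,.19),lambda p:p.sum(-1)>170))
L=loc(selW(W,p,(.42,.58),(-.46,-.3),(.135,.21),lambda p:p.sum(-1)<150),v);L=L[abs(L[:,1])<.04]
print("worn y",np.percentile(L[:,1],[2,50,98]),"lx",np.percentile(L[:,0],[2,98]),L[:,2].max());k=abs(L[:,1])<.018;print(circ(L[k,0],L[k,2]))
T=selW(W,p,(.4,.65),(-.27,.0),(.078,.1));print("carton",cv2.minAreaRect((T[:,:2]*1000).astype(np.float32)),np.median(T[:,2]))
E
```

```text
table 0.0009130516814348055 7864
bracket [ 0.4934 -0.39   -0.1874] -10.739622238901942 cost 1.3099946620757265e-06 1486
   1 lx [-0.0301  0.0444] ly [0.0598 0.0623 0.0658] z 0.17865411149545288
   -1 lx [-0.0296  0.0443] ly [-0.066  -0.0621 -0.0597] z 0.17861384403918712
worn y [-0.0202 -0.0001  0.0202] lx [-0.0445  0.0332] 0.1747071066800777
(array([0.0002, 0.1257]), np.float64(0.04690732623668447))
carton ((509.90521240234375, -123.76480865478516), (151.3692169189453, 202.32550048828125), 8.779533386230469) 0.0853789081027078
```

Call:
step_arm:
  commands:
    - [0,0,0,-0.5,0,-0.38,0.75]
    - [0,0,0,0,0.2,0,0.75]
    - [0,0,0,0,0,0,0.75]

```text
time_s: 5.2
eef_pos: [0.4932, -0.3862, 0.2887]
eef_rot: [0.546, -0.545, -0.45, 0.45]
wrist_force: [0.4, 0.3, -0.5]
opening: 0.748
```

Run:
```python
from h import *
plan([.4934,-.390,.137],Rtool(np.radians(-10.8),0)[0])
```

```text
t 5.2 pos [ 0.4932 -0.3862  0.2887] turn deg [-0.09 -0.17  0.09] units [-0.02 -0.03  0.01]
 shift before turn, units [-0.13  5.06 -0.04] after turn [-0.12  5.06 -0.03]
 force [ 0.4  0.3 -0.5] open 0.748
```

Call:
step_arm:
  commands:
    - [0,0,0,-0.12,0.5,-0.03,0.75]
    - [0,0,0,0,0.8,0,0.75]
    - [0,0,0,0,0.8,0,0.75]
    - [0,0,0,0,0.8,0,0.75]
    - [0,0,0,0,0.8,0,0.75]
    - [0,0,0,0,0.7,0,0.75]
    - [0,0,0,0,0.6,0,0.75]
    - [0,0,0,0,0,0,0.75]

```text
time_s: 6.0
eef_pos: [0.4919, -0.3889, 0.1358]
eef_rot: [0.548, -0.543, -0.45, 0.45]
wrist_force: [0.0, -0.5, 0.5]
opening: 0.749
```

Call:
step_arm:
  commands:
    - [0,0,0,0,0,0,0]
    - [0,0,0,0,0,0,0]
    - [0,0,0,0,0,0,0]
    - [0,0,0,0,0,0,0]
    - [0,0,0,0,0,0,0]

```text
time_s: 6.5
eef_pos: [0.4942, -0.3917, 0.1407]
eef_rot: [-0.545, 0.546, 0.45, -0.45]
wrist_force: [0.4, 0.1, 0.8]
opening: 0.501
```

Run:
```python
from h import *
c=ctrl.get_calibration("wrist");p,d=ctrl.camera("wrist");cv2.imwrite("pics/w2.png",p)
plan([.4934,-.390,.137],Rtool(np.radians(-10.8),0)[0])
```

```text
t 6.55 pos [ 0.4942 -0.3917  0.1407] turn deg [ 0.07 -0.21 -0.04] units [ 0.01 -0.03 -0.01]
 shift before turn, units [0.05 0.12 0.04] after turn [0.05 0.12 0.04]
 force [-0.2  0.9  3.3] open 0.506
```

View pics/w2.png

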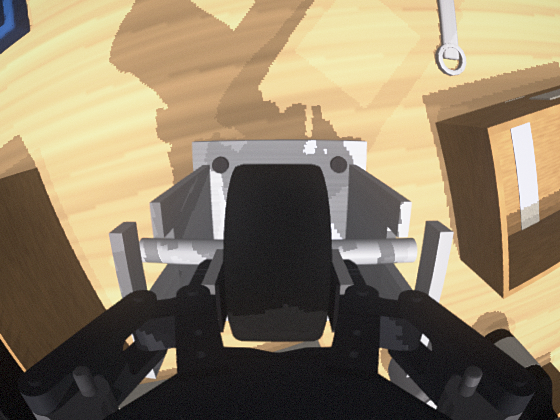

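Call:
step_arm:
  commands:
    - [0,0,0,0,-0.2,0,0]
    - [0,0,0,0,-0.2,0,0]
    - [0,0,0,0,-0.2,0,0]
    - [0,0,0,0,-0.2,0,0]
    - [0,0,0,0,0,0,0]
    - [0,0,0,0,0,0,0]

```text
time_s: 7.15
eef_pos: [0.4939, -0.3915, 0.164]
eef_rot: [-0.546, 0.546, 0.45, -0.45]
wrist_force: [0.2, 1.0, -4.5]
opening: 0.504
```

Run:
```python
from h import *
c=ctrl.get_calibration("wrist");p,d=ctrl.camera("wrist");cv2.imwrite("pics/w3.png",p)
W=fcloud(c,d)
plan([.4934,-.390,.1647],Rtool(np.radians(-10.8),0)[0])
# spindle points: bright, in bracket frame ly 30..56
v=[.4934,-.39,np.radians(-10.8)]
P=W[np.isfinite(W[...,0])&(p.astype(int).sum(-1)>170)];L=loc(P,v)
for s in(1,-1):
    k=(s*L[:,1]>.03)&(s*L[:,1]<.052)&(abs(L[:,0])<.03)&(L[:,2]>.12)
    print(s,k.sum(),np.median(L[k],0).round(4),L[k,2].max().round(4))
```

```text
t 7.2 pos [ 0.4937 -0.3913  0.1636] turn deg [-0.02 -0.2   0.01] units [-0.   -0.03  0.  ]
 shift before turn, units [ 0.04 -0.04  0.02] after turn [ 0.04 -0.04  0.02]
 force [ 0.5  0.6 -4.4] open 0.504
1 1479 [-0.004   0.0424  0.1558] 0.2643
-1 1434 [-0.0032 -0.045   0.156 ] 0.2644
```

View pics/w3.png

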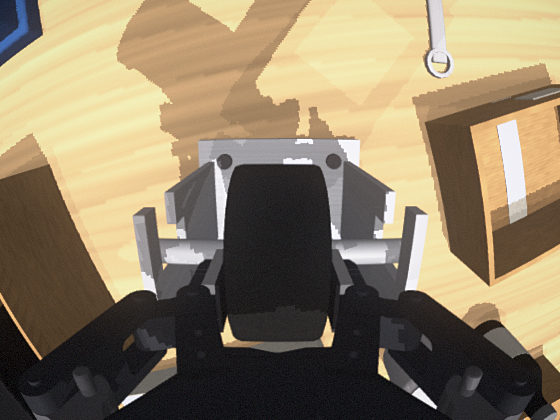

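Call:
step_arm:
  commands:
    - [0,0,0,0,0,0.3,0]
    - [0,0,0,0,0,0.4,0]
    - [0,0,0,0,0,0.5,0]
    - [0,0,0,0,0,0.5,0]
    - [0,0,0,0,0,0.5,0]
    - [0,0,0,0,0,0.6,0]
    - [0,0,0,0,-0.3,0.6,0]
    - [0,0,0,0,-0.6,0.6,0]
    - [0,0,0,0,-0.6,0,0]
    - [0,0,0,0,-0.6,0,0]

```text
time_s: 8.2
eef_pos: [0.3745, -0.368, 0.2272]
eef_rot: [0.546, -0.546, -0.449, 0.45]
wrist_force: [1.0, 0.1, -3.2]
opening: 0.507
```

Run:
```python
from h import *
for R in Rtool(np.radians(8.8),0)[:1]: plan([.5097,-.125,.24],R)
```

```text
t 8.2 pos [ 0.3745 -0.368   0.2272] turn deg [ -0.03 -19.87   0.02] units [-0.01 -3.31  0.  ]
 shift before turn, units [ 8.81 -0.43 -2.87] after turn [ 7.31 -0.43 -5.69]
 force [ 1.   0.1 -3.2] open 0.507
```

Call:
step_arm:
  commands:
    - [0,-0.83,0,0,-0.1,0,0]
    - [0,-0.83,0,0,-0.1,0,0]
    - [0,-0.83,0,0,-0.1,0,0]
    - [0,-0.82,0,0,-0.1,0,0]
    - [0,0,0,1,0,0,0]
    - [0,0,0,1,0,-0.4,0]
    - [0,0,0,1,0,-0.8,0]
    - [0,0,0,1,0,-1,0]
    - [0,0,0,1,0,-1,0]
    - [0,0,0,1,0,-1,0]

```text
time_s: 9.2
eef_pos: [0.4725, -0.1698, 0.2387]
eef_rot: [0.46, -0.46, -0.537, 0.537]
wrist_force: [-0.5, -1.4, -5.1]
opening: 0.502
```

Call:
step_arm:
  commands:
    - [0,0,0,1,0,-1,0]
    - [0,0,0,0.3,0,-0.5,0]
    - [0,0,0,0,0,0,0]
    - [0,0,0,0,0,0,0]

```text
time_s: 9.6
eef_pos: [0.5104, -0.1258, 0.2384]
eef_rot: [0.46, -0.459, -0.537, 0.538]
wrist_force: [0.5, 0.3, -4.4]
opening: 0.501
```

Run:
```python
from h import *
np.set_printoptions(precision=4,suppress=True)
c=ctrl.get_calibration("wrist");p,d=ctrl.camera("wrist");cv2.imwrite("pics/w4.png",p)
plan([.5097,-.125,.117],Rtool(np.radians(8.8),0)[0])
W=fcloud(c,d)
T=selW(W,p,(.4,.65),(-.27,.0),(.08,.092));print("carton",cv2.minAreaRect((T[:,:2]*1000).astype(np.float32)),np.median(T[:,2]))
```

```text
t 9.65 pos [ 0.5102 -0.1263  0.2385] turn deg [-0.06  0.03  0.  ] units [-0.01  0.01  0.  ]
 shift before turn, units [0.04 4.05 0.01] after turn [0.04 4.05 0.01]
 force [-0.  -0.  -4.1] open 0.506
carton ((496.54669189453125, -126.2463150024414), (123.05396270751953, 200.81387329101562), 8.814148902893066) 0.08579673809054893
```

View pics/w4.png

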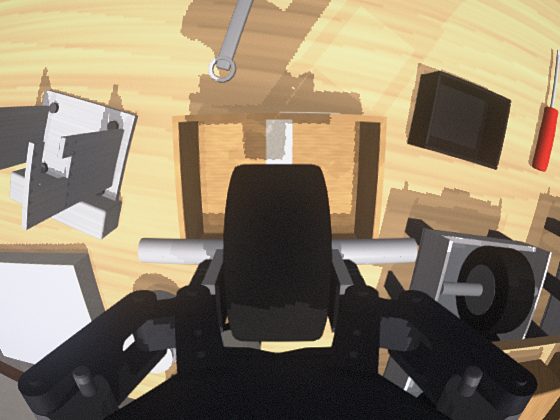

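Call:
step_arm:
  commands:
    - [0,0,0,0,0.6,0,0]
    - [0,0,0,0,0.8,0,0]
    - [0,0,0,0,0.8,0,0]
    - [0,0,0,0,0.8,0,0]
    - [0,0,0,0,0.8,0,0]
    - [0,0,0,0,0.7,0,0]
    - [0,0,0,0,0.5,0,0]
    - [0,0,0,0,0.3,0,0]
    - [0,0,0,0,0.2,0,0]
    - [0,0,0,0,0.1,0,0]

```text
time_s: 10.65
eef_pos: [0.5111, -0.1264, 0.0708]
eef_rot: [0.46, -0.46, -0.537, 0.537]
wrist_force: [-0.1, 0.1, -3.9]
opening: 0.507
```

Call:
step_arm:
  commands:
    - [0,0,0,0,0.05,0,0]
    - [0,0,0,0,0,0,0]

```text
time_s: 10.85
eef_pos: [0.5116, -0.126, 0.0698]
eef_rot: [-0.46, 0.46, 0.537, -0.537]
wrist_force: [0.3, 0.4, -5.4]
opening: 0.506
```

Call:
step_arm:
  commands:
    - [0,0,0,0,0.06,0,0]
    - [0,0,0,0,0.04,0,0]
    - [0,0,0,0,0,0,0]

```text
time_s: 11.15
eef_pos: [0.5123, -0.1261, 0.0687]
eef_rot: [-0.459, 0.46, 0.537, -0.537]
wrist_force: [-4.2, 2.0, 12.8]
opening: 0.503
```

Call:
step_arm:
  commands:
    - [0,0,0,0,0,0,0.6]
    - [0,0,0,0,0,0,0.75]
    - [0,0,0,0,0,0,0.75]
    - [0,0,0,0,-0.5,0,0.75]
    - [0,0,0,0,-0.8,0,0.75]
    - [0,0,0,0,-0.8,0,0.75]
    - [0,0,0,0,-0.8,0,0.75]
    - [0,0,0,0,-0.8,0,0.75]
    - [0,0,0,0,-0.8,0,0.75]
    - [0,0,0,0,-0.8,0,0.75]

```text
time_s: 12.15
eef_pos: [0.5112, -0.1257, 0.2262]
eef_rot: [-0.46, 0.46, 0.537, -0.537]
wrist_force: [0.1, -0.5, -0.4]
opening: 0.749
```

Run:
```python
from h import *
np.set_printoptions(precision=4,suppress=True)
c=ctrl.get_calibration("wrist");p,d=ctrl.camera("wrist");cv2.imwrite("pics/w5.png",p)
W=fcloud(c,d)
L=loc(selW(W,p,(.42,.6),(-.22,-.04),(.03,.11),lambda p:p.sum(-1)<110),[.5097,-.125,np.radians(8.8)]);k=abs(L[:,1])<.018;print(circ(L[k,0],L[k,2]),np.percentile(L[:,1],[2,98]),L[:,2].max())
plan([.5,-.125,.3])
c=ctrl.get_calibration("top")
for t in ["worn_center"]:
    for r in ctrl.boxes_of(t,"wrist")[:2]: print(t,cam2w(ctrl.get_calibration("wrist"),r["point"]),round(r["p"],2))
```

```text
(array([0.0026, 0.0554]), np.float64(0.046011771410228594)) [-0.0196  0.0186] 0.09856950313932623
t 12.2 pos [ 0.5134 -0.1267  0.2308] turn deg [0. 0. 0.] units [0. 0. 0.]
 shift before turn, units [ 0.12 -2.31  0.42] after turn [ 0.12 -2.31  0.42]
 force [2.3 0.5 4.2] open 0.746
worn_center [ 0.5118 -0.1284  0.0906] 0.94
worn_center [0.5629 0.1056 0.137 ] 0.52
```

View pics/w5.png

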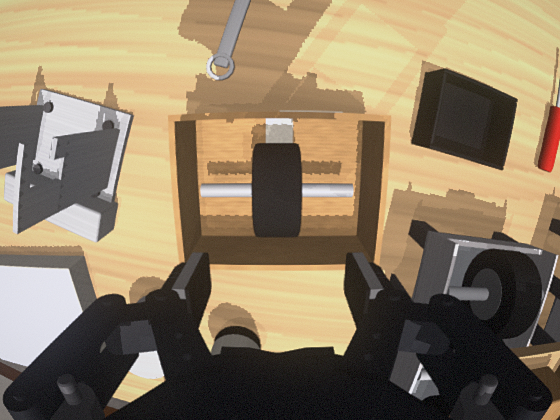

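Run:
```python
from h import *
R=Rtool(np.radians(1.4),np.radians(40))[0]
plan([.40,.13,.23],R)
```

```text
t 12.25 pos [ 0.5134 -0.1268  0.2291] turn deg [-39.6    7.23   2.4 ] units [-6.6  1.2  0.4]
 shift before turn, units [ 9.04 -0.08  2.42] after turn [ 8.65 -2.32  2.71]
 force [ 0.7 -0.3  0.4] open 0.749
```

Move over first (shift 9.0 in x, 2.4 in z), then turn.

Call:
step_arm:
  commands:
    - [0,0,0,0.6,-0.2,0.6,0.8]
    - [0,0,0,1,0,0.6,0.8]
    - [0,0,0,1,0,0.6,0.8]
    - [0,0,0,1,0,0.6,0.8]
    - [0,0,0,1,0,0,0.8]
    - [0,0,0,1,0,0,0.8]
    - [0,0,0,1,0,0,0.8]
    - [0,0,0,1,0,0,0.8]
    - [0,0,0,1,0,0,0.8]
    - [0,0,0,0.4,0,0,0.8]

```text
time_s: 13.25
eef_pos: [0.3976, 0.1318, 0.2303]
eef_rot: [0.46, -0.459, -0.537, 0.538]
wrist_force: [-0.0, 0.0, -0.1]
opening: 0.798
```

Call:
step_arm:
  commands:
    - [-0.94,0.17,0.06,0,0,0,0.8]
    - [-0.94,0.17,0.06,0,0,0,0.8]
    - [-0.94,0.17,0.06,0,0,0,0.8]
    - [-0.94,0.17,0.06,0,0,0,0.8]
    - [-0.94,0.17,0.06,0,0,0,0.8]
    - [-0.94,0.17,0.06,0,0,0,0.8]
    - [-0.94,0.17,0.06,0,0,0,0.8]
    - [0,0,0,0,0,0,0.8]
    - [0,0,0,0,0,0,0.8]

```text
time_s: 14.15
eef_pos: [0.3986, 0.1297, 0.2313]
eef_rot: [-0.298, 0.631, 0.647, -0.306]
wrist_force: [0.5, -0.5, -0.1]
opening: 0.799
```

Run:
```python
from h import *
plan([.40,.13,.23],Rtool(np.radians(1.4),np.radians(40))[0])
c=ctrl.get_calibration("wrist");p,d=ctrl.camera("wrist");cv2.imwrite("pics/w6.png",p)
np.savez("w6.npz",p=p,d=d,**c)
o=ctrl.get_obs();print(o["q"].round(2),-c["R"].T@c["t"])
for t in ["wide0_center","slim0_center","wide_lane_lip"]:
    for r in ctrl.boxes_of(t,"wrist")[:2]: print(t,cam2w(c,r["point"]),round(r["p"],2))
```

```text
t 14.15 pos [0.3986 0.1297 0.2313] turn deg [-0.54  0.03  0.03] units [-0.09  0.01  0.01]
 shift before turn, units [ 0.01  0.06 -0.01] after turn [ 0.01  0.06 -0.01]
 force [ 0.5 -0.5 -0.1] open 0.799
[ 0.03 -0.74  2.46 -0.01  0.74 -1.56] [0.25287086 0.12586026 0.2976977 ]
wide0_center [0.53458626 0.12952851 0.12745296] 0.7
slim0_center [0.52330505 0.383518   0.12263877] 0.85
slim0_center [0.58123418 0.13154551 0.0878576 ] 0.27
wide_lane_lip [0.58305786 0.13289463 0.08985611] 0.83
```

View pics/w6.png

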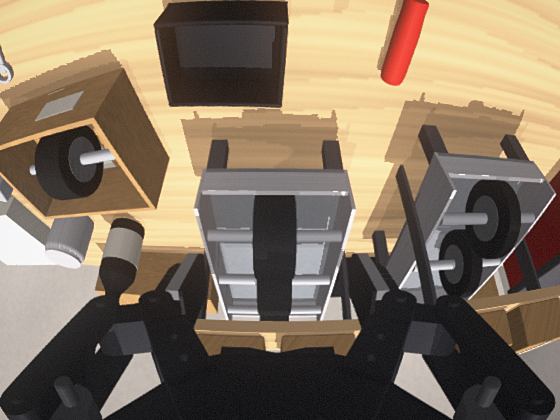

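Run:
```python
from h import *
np.set_printoptions(precision=4,suppress=True)
z=np.load("w6.npz");W=fcloud(z,z["d"]);p=z["p"]
dark=lambda p:p.sum(-1)<110
T=selW(W,p,(.49,.60),(.08,.18),(.09,.18),dark)
print(len(T),np.percentile(T[:,1],[1,2,50,98,99]),T.min(0),T.max(0))
for y0,yaw in((.13,1.4),(.13,0)):
    L=loc(T,[.55,.13,np.radians(yaw)]);print(yaw,np.percentile(L[:,1],[1,50,99]))
    k=(abs(L[:,1]-np.median(L[:,1]))<.018)&(L[:,0]<.06);print(" circ rel .55",circ(L[k,0],L[k,2]))
# spindle: bright points beside
B=selW(W,p,(.5,.62),(.05,.21),(.1,.14),lambda p:p.sum(-1)>200)
for lo,hi in((.065,.1),(.155,.195)):
    k=(B[:,1]>lo)&(B[:,1]<hi)
    for ymin in np.arange(lo,hi,.01):
        q=k&(abs(B[:,1]-ymin-.005)<.005);
        if q.sum(): print(ymin.round(3),q.sum(),np.percentile(B[q,0],[5,50,95]),np.percentile(B[q,2],[5,50,95]))
# walls top & lip
for nm,x,y,zz in(("lip",(.48,.54),(.04,.22),(.09,.1)),("wallL",(.5,.6),(.2,.23),(.1,.15)),("wallR",(.5,.6),(.03,.06),(.1,.15))):
    T=selW(W,p,x,y,zz)
    print(nm,len(T),T.min(0),T.max(0)); print(cv2.minAreaRect((T[:,:2]*1000).astype(np.float32)))
```

```text
346 [0.1102 0.1104 0.1329 0.1507 0.1509] [0.5224 0.1099 0.0922] [0.583  0.151  0.1658]
1.4 [-0.0196  0.0035  0.0214]
 circ rel .55 (array([0.0229, 0.1159]), np.float64(0.048914985563382474))
0 [-0.0198  0.0029  0.0209]
 circ rel .55 (array([0.0227, 0.116 ]), np.float64(0.048878089296415156))
0.065 98 [0.5674 0.5692 0.5747] [0.1131 0.1195 0.1227]
0.075 103 [0.567  0.5691 0.5739] [0.1127 0.1195 0.1232]
0.085 104 [0.5672 0.5688 0.5744] [0.1124 0.1194 0.1233]
0.095 52 [0.5669 0.5685 0.5739] [0.113  0.1195 0.1232]
0.155 102 [0.5659 0.5675 0.5728] [0.1121 0.1196 0.1232]
0.165 108 [0.5656 0.5674 0.5726] [0.112  0.1195 0.1231]
0.175 111 [0.5655 0.5673 0.5728] [0.1121 0.1196 0.1235]
0.185 105 [0.5656 0.5673 0.574 ] [0.1117 0.1196 0.1226]
lip 365 [0.522  0.0469 0.09  ] [0.5396 0.2129 0.1   ]
((530.8331909179688, 129.9887237548828), (15.959430694580078, 166.04432678222656), 0.6121861338615417)
wallL 477 [0.5196 0.2002 0.1001] [0.5996 0.2146 0.1263]
((559.6395874023438, 207.01055908203125), (79.9847183227539, 13.846356391906738), 0.9741302132606506)
wallR 474 [0.5218 0.0469 0.1001] [0.5999 0.06   0.126 ]
((560.7968139648438, 53.54359436035156), (78.13736724853516, 12.471781730651855), 1.3789113759994507)
```

Run:
```python
from h import *
R=Rtool(np.radians(1.0),np.radians(40))[0]
C=np.array([.573,.130,.116])
plan(C-.10*R[:,1],R);plan(C-.012*R[:,1],R)
```

```text
t 14.35 pos [0.3994 0.1297 0.2321] turn deg [-0.5   0.3   0.29] units [-0.08  0.05  0.05]
 shift before turn, units [-0.12  3.33 -1.97] after turn [-0.09  3.35 -1.94]
 force [-0.5 -0.5  0.3] open 0.803
t 14.35 pos [0.3994 0.1297 0.2321] turn deg [-0.5   0.3   0.29] units [-0.08  0.05  0.05]
 shift before turn, units [-0.13  6.26 -2.  ] after turn [-0.09  6.28 -1.94]
 force [-0.5 -0.5  0.3] open 0.803
```

Call:
step_arm:
  commands:
    - [-0.08,0.05,0.05,0,0,0,0.8]
    - [0,0,0,-0.09,0.8,-0.5,0.8]
    - [0,0,0,0,0.8,-0.5,0.8]
    - [0,0,0,0,0.8,-0.5,0.8]
    - [0,0,0,0,0.8,-0.44,0.8]
    - [0,0,0,0,0.1,0,0.8]
    - [0,0,0,0,0,0,0.8]

```text
time_s: 15.05
eef_pos: [0.5065, 0.1291, 0.1914]
eef_rot: [-0.297, 0.635, 0.646, -0.302]
wrist_force: [-0.1, 0.5, 0.4]
opening: 0.798
```

Run:
```python
from h import *
np.set_printoptions(precision=4,suppress=True)
R=Rtool(np.radians(1.0),np.radians(40))[0]
C=np.array([.573,.130,.116])
plan(C-.012*R[:,1],R)
c=ctrl.get_calibration("wrist");p,d=ctrl.camera("wrist");cv2.imwrite("pics/w7.png",p);W=fcloud(c,d)
T=selW(W,p,(.49,.60),(.08,.18),(.09,.18),lambda p:p.sum(-1)<110)
L=loc(T,[.55,.13,np.radians(1)]);print(np.percentile(L[:,1],[1,50,99]))
k=(abs(L[:,1])<.018)&(L[:,0]<.06);print(" circ rel .55",circ(L[k,0],L[k,2]))
```

```text
t 15.05 pos [0.5065 0.1291 0.1914] turn deg [-0.19 -0.   -0.  ] units [-0.03 -0.   -0.  ]
 shift before turn, units [-0.01  2.95 -0.09] after turn [-0.01  2.95 -0.08]
 force [-0.1  0.5  0.4] open 0.798
[-0.02    0.0025  0.0212]
 circ rel .55 (array([0.0233, 0.1156]), np.float64(0.04944638673997566))
```

View pics/w7.png

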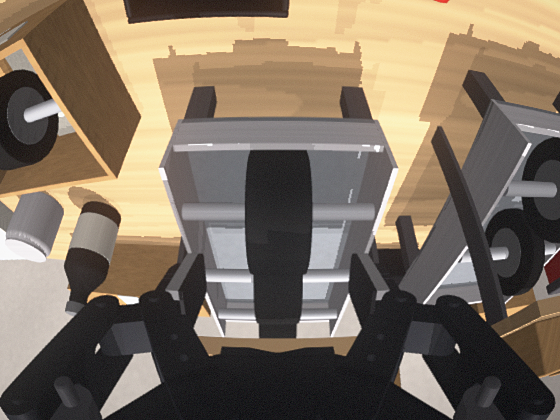

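Call:
step_arm:
  commands:
    - [0,0,0,0,0.4,-0.08,0.8]
    - [0,0,0,0,0.5,0,0.8]
    - [0,0,0,0,0.5,0,0.8]
    - [0,0,0,0,0.5,0,0.8]
    - [0,0,0,0,0.5,0,0.8]
    - [0,0,0,0,0.4,0,0.8]
    - [0,0,0,0,0.1,0,0.8]
    - [0,0,0,0,0,0,0.8]

```text
time_s: 15.9
eef_pos: [0.5643, 0.1303, 0.1283]
eef_rot: [-0.296, 0.635, 0.647, -0.301]
wrist_force: [-0.6, -0.8, 0.6]
opening: 0.799
```

Run:
```python
from h import *
R=Rtool(np.radians(1.0),np.radians(40))[0]
C=np.array([.573,.130,.116])
plan(C-.012*R[:,1],R)
c=ctrl.get_calibration("wrist");p,d=ctrl.camera("wrist");cv2.imwrite("pics/w8.png",p)
plan(C-.012*R[:,1],R)
```

```text
t 15.9 pos [0.5643 0.1303 0.1283] turn deg [0.03 0.02 0.02] units [0. 0. 0.]
 shift before turn, units [-0.01  0.1   0.04] after turn [-0.01  0.1   0.04]
 force [-0.6 -0.8  0.6] open 0.799
t 15.95 pos [0.5643 0.1303 0.1286] turn deg [0.05 0.01 0.02] units [0.01 0.   0.  ]
 shift before turn, units [-0.01  0.11  0.05] after turn [-0.01  0.11  0.05]
 force [-0.   0.2  0.1] open 0.802
```

View pics/w8.png

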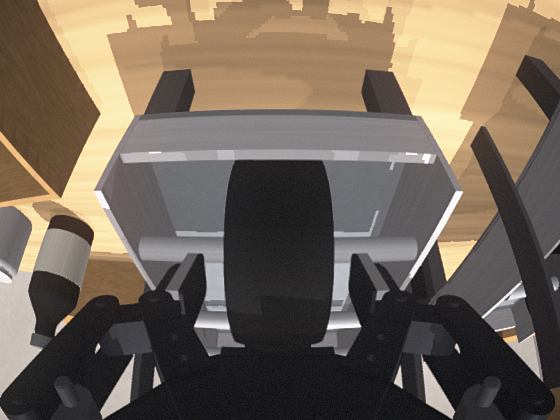

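Call:
step_arm:
  commands:
    - [0,0,0,0,0.05,0.04,0]
    - [0,0,0,0,0,0,0]
    - [0,0,0,0,0,0,0]
    - [0,0,0,0,0,0,0]
    - [0,0,0,0,0,0,0]
    - [0,0,0,0,0,0,0]

```text
time_s: 16.55
eef_pos: [0.5645, 0.1302, 0.1266]
eef_rot: [-0.296, 0.635, 0.647, -0.301]
wrist_force: [-6.9, -0.5, 7.1]
opening: 0.505
```

Run:
```python
from h import *
R=rot(ctrl.get_obs()["eef_rot"]).as_matrix()
plan([.56,.13,.13])
print("lift 21mm world z, units", (R.T@[0,0,.021]/.03).round(3),"draw",(R.T@[-.0850,-.0015,.034]/.03).round(3))
```

```text
t 16.55 pos [0.5645 0.1302 0.1266] turn deg [0. 0. 0.] units [0. 0. 0.]
 shift before turn, units [-0.01 -0.18  0.04] after turn [-0.01 -0.18  0.04]
 force [-6.9 -0.5  7.1] open 0.505
lift 21mm world z, units [-0.    -0.536 -0.45 ] draw [ 1.000e-03 -2.691e+00  1.440e+00]
```

Call:
step_arm:
  commands:
    - [0,0,0,0,-0.13,-0.11,0]
    - [0,0,0,0,-0.13,-0.11,0]
    - [0,0,0,0,-0.14,-0.12,0]
    - [0,0,0,0,-0.14,-0.12,0]
    - [0,0,0,0,0,0,0]
    - [0,0,0,0,0,0,0]

```text
time_s: 17.15
eef_pos: [0.565, 0.1302, 0.1478]
eef_rot: [-0.296, 0.635, 0.647, -0.301]
wrist_force: [-10.0, -1.2, 1.9]
opening: 0.508
```

Run:
```python
from h import *
plan([.5645,.1302,.1476])
c=ctrl.get_calibration("wrist");p,d=ctrl.camera("wrist");cv2.imwrite("pics/w9.png",p)
```

```text
t 17.15 pos [0.565  0.1302 0.1478] turn deg [0. 0. 0.] units [0. 0. 0.]
 shift before turn, units [-0.   -0.    0.02] after turn [-0.   -0.    0.02]
 force [-10.   -1.2   1.9] open 0.508
```

View pics/w9.png

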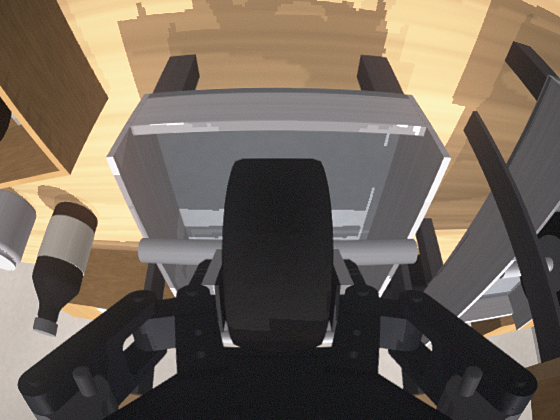

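Call:
step_arm:
  commands:
    - [0,0,0,0,-0.3,0.16,0]
    - [0,0,0,0,-0.4,0.21,0]
    - [0,0,0,0,-0.4,0.21,0]
    - [0,0,0,0,-0.4,0.21,0]
    - [0,0,0,0,-0.4,0.21,0]
    - [0,0,0,0,-0.4,0.21,0]
    - [0,0,0,0,-0.4,0.21,0]
    - [0,0,0,0,-0.4,0.2,0]
    - [0,0,0,0,-0.4,0.2,0]
    - [0,0,0,0,-0.4,0.2,0]

```text
time_s: 18.2
eef_pos: [0.4431, 0.128, 0.1986]
eef_rot: [-0.296, 0.635, 0.647, -0.301]
wrist_force: [1.7, -0.7, -4.9]
opening: 0.506
```

Call:
step_arm:
  commands:
    - [0,0,0,0,-0.5,0.2,0]
    - [0,0,0,0,-0.5,0.2,0]
    - [0,0,0,0,0,0,0]
    - [0,0,0,0,0,0,0]

```text
time_s: 18.6
eef_pos: [0.4155, 0.1275, 0.2141]
eef_rot: [-0.295, 0.636, 0.647, -0.3]
wrist_force: [0.4, 0.2, -4.7]
opening: 0.504
```

Run:
```python
from h import *
np.set_printoptions(precision=4,suppress=True)
plan([.5645,.1302,.1476])
c=ctrl.get_calibration("wrist");p,d=ctrl.camera("wrist");cv2.imwrite("pics/w10.png",p)
np.savez("w10.npz",p=p,d=d,**c,pos=ctrl.get_obs()["eef_pos"],rot=ctrl.get_obs()["eef_rot"])
p,d=ctrl.camera("top");cv2.imwrite("pics/t2.png",p)
print(ctrl.get_obs()["q"])
```

```text
t 18.6 pos [0.4155 0.1275 0.2141] turn deg [0. 0. 0.] units [0. 0. 0.]
 shift before turn, units [ 0.    4.9  -2.36] after turn [ 0.    4.9  -2.36]
 force [ 0.4  0.2 -4.7] open 0.504
[ 0.0285 -0.6537  2.4617 -0.012   0.6349 -1.5527]
```

View pics/w10.png

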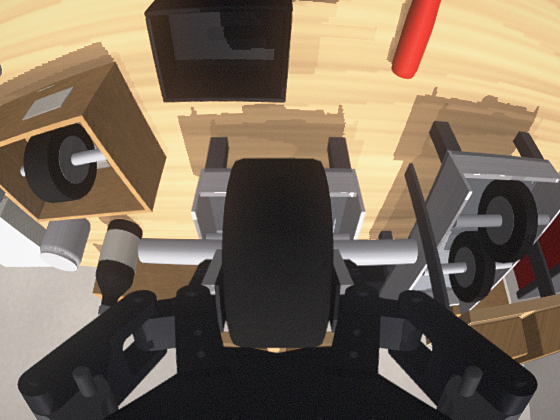

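View pics/t2.png

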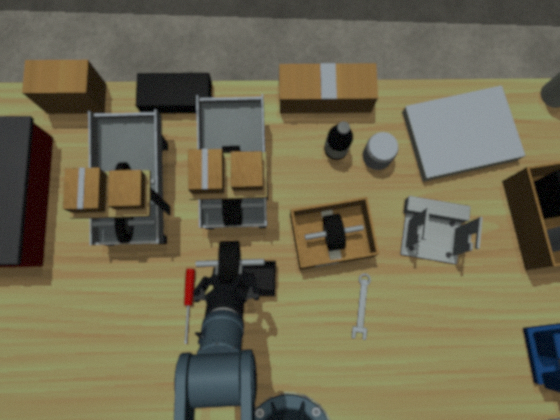

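```bash
cat > sp.py <<'E'
from h import *
from scipy.optimize import least_squares
np.set_printoptions(precision=4,suppress=True)
def spindle(c,p,d,pos,q):
    W=fcloud(c,d);R=rot(q).as_matrix();T=(W-pos)@R
    br=p.astype(int).sum(-1)>200
    m=br&(abs(T[...,0])>.028)&(abs(T[...,0])<.08)&(abs(T[...,1]-.012)<.015)&(abs(T[...,2])<.02)
    P=T[m];print("n",len(P),"side counts",(P[:,0]>0).sum(),(P[:,0]<0).sum(),"x ext",np.percentile(P[:,0],[.5,99.5]))
    # axis: y=a+b x, z=e+f x, radius 7mm
    def f(v): return np.hypot(P[:,1]-v[0]-v[1]*P[:,0],P[:,2]-v[2]-v[3]*P[:,0])-.007
    r=least_squares(f,[.012,0,0,0],loss="soft_l1",f_scale=.001)
    print("axis in tool y,z at x=0:",r.x[[0,2]],"slopes",r.x[[1,3]],"rms",np.sqrt(np.mean(r.fun**2)))
    return r.x
E
python3 - <<'E'
from sp import *
z=np.load("w10.npz");spindle(z,z["p"],z["d"],z["pos"],z["rot"])
E
```

```text
n 3813 side counts 1885 1928 x ext [-0.0753  0.0758]
axis in tool y,z at x=0: [ 0.0139 -0.0006] slopes [-0.0045 -0.0006] rms 0.0005402452535479534
```

```bash
cat >> h.py <<'E'
SEAT=np.array([.4934,-.390,.125]);YB=np.radians(-10.8)
OFF=np.array([.0002,.0139,-.0006])
def hang(x,z,lean=40,y=0):
    R=Rtool(YB,np.radians(lean))[0];B=np.c_[[np.cos(YB),np.sin(YB),0],[-np.sin(YB),np.cos(YB),0],[0,0,1]]
    return SEAT+B@[x,y,z]-R@OFF,R
E
python3 - <<'E'
from h import *
p,R=hang(-.13,.06)
print(p);plan([.42,-.15,.215],R);plan(p,R);print((R.T@(p-[.42,-.15,.215])/.03).round(2))
E
```

```text
[ 0.35643721 -0.36407656  0.19526235]
t 18.7 pos [0.4152 0.1274 0.2131] turn deg [0.03 9.03 7.59] units [0.01 1.51 1.26]
 shift before turn, units [-9.25 -0.05 -0.04] after turn [-9.05  1.17 -1.49]
 force [-0.6  0.1 -5. ] open 0.502
t 18.7 pos [0.4152 0.1274 0.2131] turn deg [0.03 9.03 7.59] units [0.01 1.51 1.26]
 shift before turn, units [-16.35  -0.99   2.1 ] after turn [-16.46   1.19  -0.5 ]
 force [-0.6  0.1 -5. ] open 0.502
[-7.41  0.03  0.99]
```

Call:
step_arm:
  commands:
    - [0,0,0,-0.5,0,0,0]
    - [0,0,0,-0.9,0,0,0]
    - [0,0,0,-1,0,0,0]
    - [0,0,0,-1,0,0,0]
    - [0,0,0,-1,0,0,0]
    - [0,0,0,-1,0,0,0]
    - [0,0,0,-1,0,0,0]
    - [0,0,0,-1,0,0,0]
    - [0,0,0,-1,0,0,0]
    - [0,0,0,-0.8,0,0,0]

```text
time_s: 19.7
eef_pos: [0.4192, -0.152, 0.2127]
eef_rot: [-0.296, 0.637, 0.645, -0.302]
wrist_force: [0.8, -0.5, -4.0]
opening: 0.504
```

Call:
step_arm:
  commands:
    - [0,0.5,0.42,0,0,0,0]
    - [0,0.5,0.42,0,0,0,0]
    - [0,0.5,0.42,0,0,0,0]
    - [0,0,0,0,0,0,0]

```text
time_s: 20.1
eef_pos: [0.4195, -0.1484, 0.2124]
eef_rot: [-0.326, 0.698, 0.578, -0.27]
wrist_force: [-0.0, 0.3, -5.9]
opening: 0.502
```

Run:
```python
from h import *
p,R=hang(-.13,.06);plan(p,R);print(ctrl.get_obs()["q"].round(2))
```

```text
t 20.1 pos [ 0.4195 -0.1484  0.2124] turn deg [-0.06  0.08 -0.01] units [-0.01  0.01 -0.  ]
 shift before turn, units [-7.45 -0.02  0.93] after turn [-7.46 -0.02  0.92]
 force [-0.   0.3 -5.9] open 0.502
[-0.97 -0.65  2.46  0.62  0.9  -2.64]
```

Call:
step_arm:
  commands:
    - [0.9,0,0,0,0,0,0]
    - [0.9,0,0,0,0,0,0]
    - [0.9,0,0,0,0,0,0]
    - [0.9,0,0,0,0,0,0]
    - [0.9,0,0,0,0,0,0]
    - [0.9,0,0,0,0,0,0]
    - [0,0,0,0,0,0,0]

```text
time_s: 20.8
eef_pos: [0.4217, -0.1495, 0.2129]
eef_rot: [-0.507, 0.578, 0.481, -0.421]
wrist_force: [1.2, -0.1, -5.7]
opening: 0.51
```

Run:
```python
from h import *
p,R=hang(-.13,.06,8);print(p);plan(p,R);print(ctrl.get_obs()["q"].round(2))
```

```text
[ 0.3631813  -0.36536306  0.19868122]
t 20.8 pos [ 0.4217 -0.1495  0.2129] turn deg [-0.46  0.21  0.08] units [-0.08  0.03  0.01]
 shift before turn, units [-7.43  0.39  0.65] after turn [-7.43  0.39  0.63]
 force [ 1.2 -0.1 -5.7] open 0.51
[-0.65 -0.2   2.03  0.06  1.2  -2.06]
```

Call:
step_arm:
  commands:
    - [-0.08,0.03,0,-0.4,0,0.2,0]
    - [0,0,0,-0.8,0,0.2,0]
    - [0,0,0,-0.9,0,0.2,0]
    - [0,0,0,-0.9,0,0.05,0]
    - [0,0,0,-0.9,0,0,0]
    - [0,0,0,-0.9,0,0,0]
    - [0,0,0,-0.9,0,0,0]
    - [0,0,0,-0.9,0,0,0]
    - [0,0,0,-0.8,0.3,0,0]
    - [0,0,0,0,0,0,0]

```text
time_s: 21.8
eef_pos: [0.3587, -0.3658, 0.2002]
eef_rot: [-0.505, 0.583, 0.481, -0.416]
wrist_force: [0.1, 0.4, -5.3]
opening: 0.506
```

Run:
```python
from sp import *
p,R=hang(-.13,.024,8);plan(p,R)
o=ctrl.get_obs();c=ctrl.get_calibration("wrist");p,d=ctrl.camera("wrist");cv2.imwrite("pics/w11.png",p)
spindle(c,p,d,o["eef_pos"],o["eef_rot"])
W=fcloud(c,d);fitbr(selW(W,p,(.42,.58),(-.48,-.3),(.17,.19),lambda p:p.sum(-1)>170))
```

```text
t 21.8 pos [ 0.3587 -0.3658  0.2002] turn deg [ 0.18 -0.23 -0.04] units [ 0.03 -0.04 -0.01]
 shift before turn, units [0.04 1.26 0.03] after turn [0.04 1.26 0.03]
 force [ 0.1  0.4 -5.3] open 0.506
n 3826 side counts 1899 1927 x ext [-0.0757  0.0754]
axis in tool y,z at x=0: [0.0145 0.0004] slopes [-0.0035 -0.0008] rms 0.0005420357979392682
bracket [ 0.473  -0.39   -0.2793] -16.0 cost nan 0h.py:47: RuntimeWarning: Mean of empty slice.
  return np.minimum(e,2e-4).mean()
  ret = ret.dtype.type(ret / rcount)
Traceback (most recent call last):
  File "h.py", line 52, in fitbr
    m=ly*sg>0;print("  ",sg,"lx",np.percentile(lx[m],[1,99]),"ly",np.percentile(ly[m],[3,50,97]),"z",np.median(T[m,2]))
                                 ~~~~~~~~~~~~~^^^^^^^^^^^^^^
IndexError: index -1 is out of bounds for axis 0 with size 0
```

View pics/w11.png

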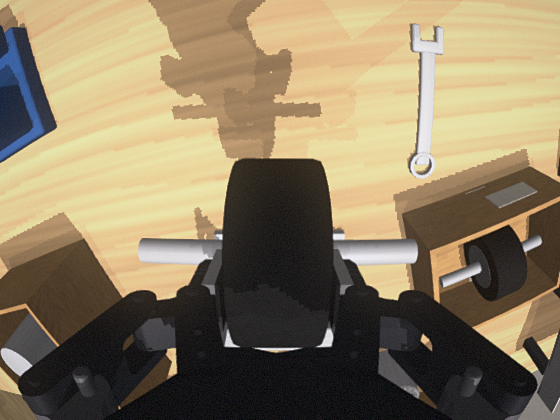

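Call:
step_arm:
  commands:
    - [0.03,-0.04,0,0.04,0.4,0,0]
    - [0,0,0,0,0.5,0.03,0]
    - [0,0,0,0,0.36,0,0]
    - [0,0,0,0,0,0,0]
    - [0,0,0,0,0,0,0]

```text
time_s: 22.35
eef_pos: [0.3646, -0.3621, 0.1636]
eef_rot: [-0.505, 0.58, 0.482, -0.419]
wrist_force: [0.3, 0.1, -5.6]
opening: 0.504
```

```bash
sed -i 's/^OFF=.*/OFF=np.array([.0002,.0143,.0]);/' h.py
python3 - <<'E'
from h import *
for x in(-.13,-.045,0):
    p,R=hang(x,.0245,8);print(x);plan(p,R)
E
```

```text
-0.13
t 22.35 pos [ 0.3646 -0.3621  0.1636] turn deg [-0.09  0.17  0.04] units [-0.02  0.03  0.01]
 shift before turn, units [-0.12 -0.    0.01] after turn [-0.12 -0.    0.01]
 force [ 0.3  0.1 -5.6] open 0.504
-0.045
t 22.35 pos [ 0.3646 -0.3621  0.1636] turn deg [-0.09  0.17  0.04] units [-0.02  0.03  0.01]
 shift before turn, units [-0.12  0.39 -2.8 ] after turn [-0.12  0.39 -2.8 ]
 force [ 0.3  0.1 -5.6] open 0.504
0
t 22.35 pos [ 0.3646 -0.3621  0.1636] turn deg [-0.09  0.17  0.04] units [-0.02  0.03  0.01]
 shift before turn, units [-0.13  0.59 -4.29] after turn [-0.12  0.6  -4.28]
 force [ 0.3  0.1 -5.6] open 0.504
```

Call:
step_arm:
  commands:
    - [0,0.03,0,-0.1,0,0,0]
    - [0,0,0,0,0.05,-0.4,0]
    - [0,0,0,0,0.07,-0.5,0]
    - [0,0,0,0,0.07,-0.5,0]
    - [0,0,0,0,0.07,-0.5,0]
    - [0,0,0,0,0.07,-0.5,0]
    - [0,0,0,0,0.06,-0.4,0]
    - [0,0,0,0,0,0,0]
    - [0,0,0,0,0,0,0]

```text
time_s: 23.25
eef_pos: [0.4474, -0.3813, 0.1635]
eef_rot: [-0.506, 0.581, 0.481, -0.418]
wrist_force: [-1.3, 0.8, -5.7]
opening: 0.505
```

Run:
```python
from sp import *
o=ctrl.get_obs();c=ctrl.get_calibration("wrist");p,d=ctrl.camera("wrist");cv2.imwrite("pics/w12.png",p)
spindle(c,p,d,o["eef_pos"],o["eef_rot"])
for x in(-.045,0):
    q,R=hang(x,.0245,8);print(x);plan(q,R)
W=fcloud(c,d)
try: fitbr(selW(W,p,(.42,.58),(-.48,-.3),(.17,.19),lambda p:p.sum(-1)>170))
except Exception as e: print("no fit")
```

```text
n 3912 side counts 1934 1978 x ext [-0.0756  0.0754]
axis in tool y,z at x=0: [0.0145 0.0003] slopes [-0.0031 -0.0008] rms 0.0027831109216151814
-0.045
t 23.3 pos [ 0.4469 -0.3813  0.1635] turn deg [-0.13 -0.05  0.04] units [-0.02 -0.01  0.01]
 shift before turn, units [-0.   -0.01 -0.01] after turn [-0.   -0.01 -0.01]
 force [-0.3  0.2 -5.6] open 0.509
0
t 23.3 pos [ 0.4469 -0.3813  0.1635] turn deg [-0.13 -0.05  0.04] units [-0.02 -0.01  0.01]
 shift before turn, units [ 0.   0.2 -1.5] after turn [-0.   0.2 -1.5]
 force [-0.3  0.2 -5.6] open 0.509
bracket [ 0.4805 -0.3877 -0.1889] -10.82096706886138 cost 7.69356081278053e-06 593
   1 lx [-0.0445  0.0411] ly [0.0341 0.0615 0.0658] z 0.17862547716559218
   -1 lx [-0.0169  0.0409] ly [-0.0657 -0.0619 -0.0596] z 0.17878534592426146
```

View pics/w12.png

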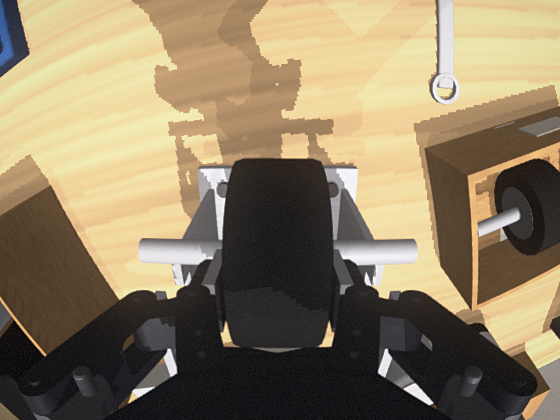

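Call:
step_arm:
  commands:
    - [0,0,0,0,0.03,-0.25,0]
    - [0,0,0,0,0.03,-0.25,0]
    - [0,0,0,0,0.04,-0.25,0]
    - [0,0,0,0,0.04,-0.25,0]

```text
time_s: 23.7
eef_pos: [0.4775, -0.3876, 0.1639]
eef_rot: [-0.506, 0.581, 0.48, -0.418]
wrist_force: [-0.1, 0.2, -5.4]
opening: 0.504
```

Call:
step_arm:
  commands:
    - [0,0,0,0,0.03,-0.25,0]
    - [0,0,0,0,0.03,-0.25,0]
    - [0,0,0,0,0,0,0]
    - [0,0,0,0,0,0,0]

```text
time_s: 24.1
eef_pos: [0.4917, -0.39, 0.1638]
eef_rot: [-0.506, 0.581, 0.481, -0.418]
wrist_force: [-0.4, 0.3, -5.8]
opening: 0.503
```

Run:
```python
from sp import *
o=ctrl.get_obs();c=ctrl.get_calibration("wrist");p,d=ctrl.camera("wrist");cv2.imwrite("pics/w13.png",p)
for z in(.0245,0.0):
    q,R=hang(0,z,8);plan(q,R)
W=fcloud(c,d)
v=fitbr(selW(W,p,(.42,.58),(-.48,-.3),(.17,.19),lambda p:p.sum(-1)>170))
R=rot(o["eef_rot"]).as_matrix();C=o["eef_pos"]+R@[.0002,.0143,0];print("centre in seat frame",loc(C[None],[.4934,-.39,YB]))
```

```text
t 24.15 pos [ 0.4915 -0.39    0.1638] turn deg [-0.12 -0.05  0.03] units [-0.02 -0.01  0.  ]
 shift before turn, units [0. 0. 0.] after turn [0. 0. 0.]
 force [-0.7  0.6 -6.1] open 0.503
t 24.15 pos [ 0.4915 -0.39    0.1638] turn deg [-0.12 -0.05  0.03] units [-0.02 -0.01  0.  ]
 shift before turn, units [0.   0.81 0.12] after turn [0.   0.81 0.12]
 force [-0.7  0.6 -6.1] open 0.503
bracket [ 0.4655 -0.3848 -0.1873] -10.728839327088421 cost 1.7209171491844736e-06 2877
   1 lx [-0.0017  0.0415] ly [0.0596 0.0608 0.0657] z 0.17809556582107497
   -1 lx [-0.0017  0.0416] ly [-0.0657 -0.0607 -0.0596] z 0.17813589127531043
centre in seat frame [[ 0.0003 -0.0001  0.1496]]
```

View pics/w13.png

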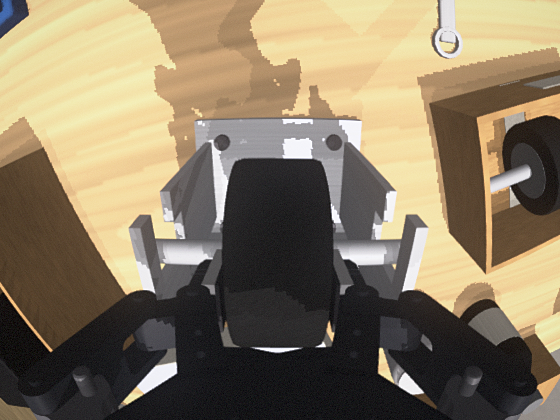

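Centred over the throats without contact, and the picture matches the worn wheel's lift. Lowering.

Call:
step_arm:
  commands:
    - [0,0,0,0,0.15,0.02,0]
    - [0,0,0,0,0.15,0.02,0]
    - [0,0,0,0,0.15,0.02,0]
    - [0,0,0,0,0.15,0.02,0]
    - [0,0,0,0,0.1,0.02,0]
    - [0,0,0,0,0,0,0]
    - [0,0,0,0,0,0,0]

```text
time_s: 24.85
eef_pos: [0.4916, -0.3902, 0.1428]
eef_rot: [-0.506, 0.581, 0.481, -0.418]
wrist_force: [-0.0, 0.1, -4.6]
opening: 0.506
```

Run:
```python
from sp import *
q,R=hang(0,0,8);plan(q,R)
```

```text
t 24.85 pos [ 0.4916 -0.3902  0.1428] turn deg [-0.09 -0.07  0.01] units [-0.01 -0.01  0.  ]
 shift before turn, units [0.01 0.12 0.02] after turn [0.01 0.12 0.03]
 force [-0.   0.1 -4.6] open 0.506
```

Call:
step_arm:
  commands:
    - [0,0,0,0,0.06,0.01,0]
    - [0,0,0,0,0.05,0.01,0]
    - [0,0,0,0,0,0,0]
    - [0,0,0,0,0,0,0]

```text
time_s: 25.25
eef_pos: [0.4918, -0.3904, 0.1403]
eef_rot: [-0.506, 0.582, 0.481, -0.418]
wrist_force: [-0.6, 1.5, 0.6]
opening: 0.505
```

Call:
step_arm:
  commands:
    - [0,0,0,0,0,0,0.6]
    - [0,0,0,0,0,0,0.72]
    - [0,0,0,0,0,0,0.72]
    - [0,0,0,0,-0.3,0,0.72]
    - [0,0,0,0,-0.6,0,0.72]
    - [0,0,0,0,-0.7,0,0.72]
    - [0,0,0,0,-0.8,0,0.72]
    - [0,0,0,0,-0.8,0,0.72]
    - [0,0,0,0,-0.8,0,0.72]
    - [0,0,0,0,-0.8,0,0.72]

```text
time_s: 26.25
eef_pos: [0.4718, -0.3864, 0.284]
eef_rot: [-0.506, 0.582, 0.48, -0.418]
wrist_force: [-0.4, -0.7, 0.2]
opening: 0.722
```

Run:
```python
from sp import *
c=ctrl.get_calibration("wrist");p,d=ctrl.camera("wrist");cv2.imwrite("pics/w14.png",p)
o=ctrl.get_obs();print(o["eef_pos"],o["wrist_force"],o["opening"])
W=fcloud(c,d)
v=fitbr(selW(W,p,(.42,.58),(-.48,-.3),(.17,.19),lambda p:p.sum(-1)>170))
v=[.4934,-.39,YB]
L=loc(selW(W,p,(.42,.58),(-.46,-.3),(.135,.21),lambda p:p.sum(-1)<150),v);L=L[abs(L[:,1])<.04]
print("new y",np.percentile(L[:,1],[2,50,98]),"zmax",L[:,2].max());k=abs(L[:,1])<.018;print(circ(L[k,0],L[k,2]))
P=W[np.isfinite(W[...,0])&(p.astype(int).sum(-1)>170)];S=loc(P,v)
for s in(1,-1):
    k=(s*S[:,1]>.03)&(s*S[:,1]<.052)&(abs(S[:,0])<.02)&(S[:,2]>.115)&(S[:,2]<.14);print(s,k.sum(),np.median(S[k],0))
c=ctrl.get_calibration("top");p,d=ctrl.camera("top");cv2.imwrite("pics/t3.png",p)
W=cloud(c,d)
T=selW(W,p,(.46,.6),(.05,.2),(.1,.21),lambda p:p.sum(-1)<150);print("wide1",len(T),cv2.minAreaRect((T[:,:2]*1000).astype(np.float32)),T[:,2].max())
for n in["slim0_center","spanner","driver","parts_tray","oil","tin"]:
    for r in ctrl.boxes_of(n,"top")[:1]: print(n,cam2w(c,r["point"]),round(r["p"],2))
```

```text
[ 0.4728 -0.3879  0.289 ] [ 0.715  -1.6251  3.6797] 0.7181626220215039
bracket [ 0.493  -0.3901 -0.1879] -10.765583334504669 cost 1.5754198002382613e-06 1493
   1 lx [-0.0295  0.0363] ly [0.0596 0.0618 0.0659] z 0.17859920532972484
   -1 lx [-0.0297  0.0372] ly [-0.066  -0.0618 -0.0596] z 0.17864745410208938
new y [-0.0212 -0.001   0.0193] zmax 0.17799157664020987
(array([-0.0001,  0.1262]), np.float64(0.0494251503665805))
1 344 [-0.0023  0.0408  0.1315]
-1 343 [-0.0021 -0.0408  0.1315]
wide1 521 ((556.8589477539062, 126.26815795898438), (68.30046844482422, 45.74205780029297), 1.9902281761169434) 0.16996742379226176
slim0_center [0.5253 0.3815 0.1198] 0.9
spanner [ 0.3141 -0.2062  0.0049] 0.65
driver [0.3678 0.2468 0.0227] 0.66
parts_tray [0.3964 0.0822 0.0059] 0.68
oil [ 0.7372 -0.1447  0.1124] 0.94
tin [ 0.7206 -0.2582  0.0883] 0.57
```

View pics/w14.png

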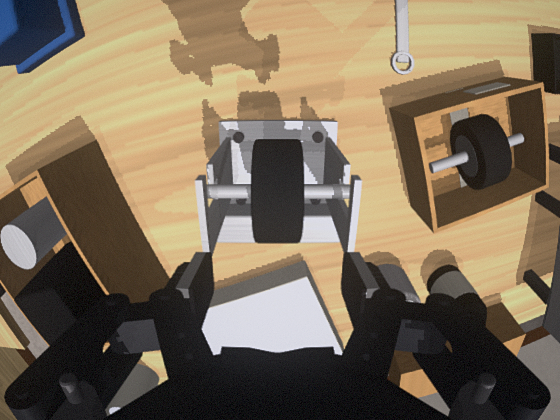

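View pics/t3.png

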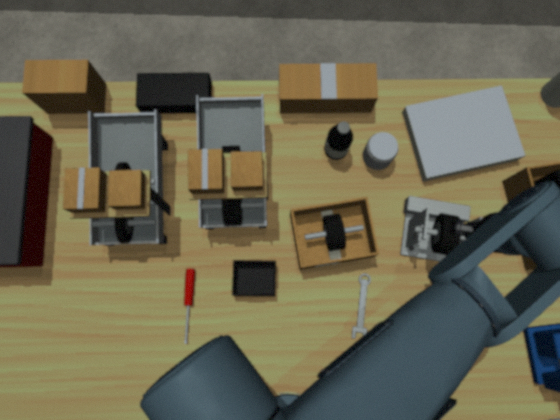

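Run:
```python
from sp import *
c=ctrl.get_calibration("top");p,d=ctrl.camera("top")
z=np.load("top0.npz")
for nm,pp,dd in(("before",z["p"],z["d"]),("now",p,d)):
    W=cloud(c,dd);T=selW(W,pp,(.5,.6),(.1,.15),(.11,.19),lambda p:p.sum(-1)<120);L=loc(T,[.573,.13,np.radians(1)]);L=L[abs(L[:,1]+.002)<.018]
    def f(v):return np.hypot(L[:,0]-v[0],L[:,2]-v[1])-.05
    print(nm,len(L),least_squares(f,[0,.115],loss="soft_l1",f_scale=.002).x,L[:,0].min(),np.median(L[:,1]))
o=ctrl.get_obs();print(o["time_s"],o["wrist_force"],np.abs(o["dq"]).max())
```

```text
before 390 [-0.0005  0.1153] -0.04947439357472752 -0.0020137786791462626
now 395 [-0.0004  0.1155] -0.0500347282732127 -0.0020254993221508555
26.7 [-0.0221 -0.2791  0.2658] 0.0044028709945277324
```

The second wheel stands exactly where the front one stood. Handing in.

```bash
python3 -c "
from bench import ctrl
print(ctrl.hand_in())"
```

```text
the job is handed in; nothing more can be done
None
```

The wheel swap is done and handed in at about 27 s of the 72 s allowed. `hand_in` gives no verdict, so the results below are my own measurements.

- **Worn wheel:** I lifted it out through the open side of the hooks and set it upright in the carton. When I let go, its centre was about 3 mm from the middle in x and near 0 in y. It stood about 49 mm above the carton floor, on its tyre. It still looked upright in the last wrist picture.
- **New wheel:** I took the front wheel from the wide lane, brought its spindle in through the hook mouths and lowered it until its weight came off the wrist. After I let go, its centre was within about 1 mm of the seat in x, y and z. Both spindle ends were at the same height and depth, and the gripper is clear above it.
- **Next wheel:** It rolled up to the lip. Its fitted centre matches where the first one stood to within 0.2 mm, also within about 1 mm of the lane's front resting place.
- **Everything else:** The front slim wheel, spanner, screwdriver, tray, oil bottle and tin were all found within about 5 mm of their first positions, which is roughly the detector's error. I checked the rear slim wheel only by eye, and it looks unmoved.

No check failed. The top and scene cameras disagreed by 3–4 mm on the bracket and carton, so I placed the wheels using the wrist camera, which fell between the two for the bracket. While I was pulling the new wheel out, the wrist force reached about 10 N, probably from the second wheel pushing behind it.

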